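# Pack printing blocks to bearer height from a tilt-out bin

## Task

Swing the tilt-out bin forward and take packing boards from it to bring every printing block that lies behind the press bed up to height: lay the right combination of boards flat on the bed between its bearers, one bay to a block, and put the block on them, lino face up, level, with its face flush with the tops of the bearers and its middle well inside the bed. When all the blocks are packed, slide the bed lock knob to its far end stop. At the end the bin must be swung fully shut again with the spare boards inside, no board lying about elsewhere, and the ink tin, ink jar and brayer left where they were.

Things in the scene. Friction and masses are not known exactly. Their poses are not given: they have to be found in the camera images.
- bin (a joint): the tilt-out bin: angle in rad about its hinge, 0 = shut, upright in the rack; it swings out to its stop at 1.57, where it lies open, its front panel level as a tray floor. Damped hinge: let go part way, it sinks gently open or shut, whichever side it leans to, and stays at the stops. Shut, its mouth faces the rack's back panel, so boards can be taken out only when it is open
- bin_mid (a point): centre of the inner face of the bin's front panel: when open, the centre of the tray floor (53 mm above the table). Bin of grey sheet: 304 mm wide along the hinge, 150 mm from hinge to free edge, walls 8 mm thick; they end 30 mm above the floor (22 at the free edge, 62 at the hinge); a middle wall parts it into two pockets 140 mm wide and 134 mm long
- bin_hinge (a point): fixed point on the rack: middle of the bin's hinge line, 45 mm above the table, at the outer lower edge of the bin's front panel. Its -x axis is the way the bin swings out, its y axis lies along the hinge, z up. The plywood rack is 336 mm wide (y), reaches 100 mm behind the hinge line and is 200 mm high
- bin_bar (a point): middle of the bin's pull bar: round steel, 12 mm diameter, 100 mm long, parallel to the hinge, on an arm at each end, 65 mm beyond the bin's free edge: 215 mm from the hinge line and 4 mm inside the panel's outer face. Its middle 85 mm is free all round: pinched from above, it can turn between the fingers. On top (260 mm high) when shut, nearest the robot and 49 mm high when open
- bearers (a point): fixed point on the press bed: top of the middle one of its three bearers, 58 mm above the table, 46 mm above the flat bed. x along the bearers (away from the robot), y across, z up. Bed: dark steel plate 110 (x) by 286 mm (y). Bearers: steel bars along x, all the same height, 15 to 16 mm wide, one in the middle, one at each y edge; between them two bays 120 mm wide, their middles at y = +68 and -68 mm, x ends open
- bed_lock (a joint): travel in m of the bed lock: a black knob on a track fixed beside the bed (on the bed's -y side); 0 at the near stop, grows as the knob slides along the bearers' x axis, 0.080 at the far end stop. It takes about 2 to 4 N and stays where it is left
- lock_knob (a point): the lock knob, upright, round, 24 mm diameter; this point is on its axis, 45 mm above the table, 20 mm below its top; the knob reaches 22 mm below the point. The bearer beside it is 39 mm from its side and 58 mm high; at each end of the track stands a stop for the knob's foot, its top 27 mm above the table
- thin_1_mid (a point): centre of a thin packing board of plain pale wood, 10 mm thick (its x axis), 68 mm wide (y), 100 mm long (z), about 48 g. Starts upright in the shut bin with two more alike, in the +y pocket (hinge axes); with the bin open they lie flat on one another in the pocket, about midway between its side walls, length at right angles to the hinge
- thin_2_mid (a point): centre of a thin packing board of plain pale wood, 10 mm thick (its x axis), 68 mm wide (y), 100 mm long (z), about 48 g. Starts upright in the shut bin with two more alike, in the +y pocket (hinge axes); with the bin open they lie flat on one another in the pocket, about midway between its side walls, length at right angles to the hinge
- thin_3_mid (a point): centre of a thin packing board of plain pale wood, 10 mm thick (its x axis), 68 mm wide (y), 100 mm long (z), about 48 g. Starts upright in the shut bin with two more alike, in the +y pocket (hinge axes); with the bin open they lie flat on one another in the pocket, about midway between its side walls, length at right angles to the hinge
- thick_1_mid (a point): centre of a thick packing board of plain pale wood, 16 mm thick (its x axis), 68 mm wide (y), 100 mm long (z), about 76 g. Starts upright in the shut bin with two more alike, in the -y pocket (hinge axes); with the bin open they lie flat on one another in the pocket, about midway between its side walls, length at right angles to the hinge
- thick_2_mid (a point): centre of a thick packing board of plain pale wood, 16 mm thick (its x axis), 68 mm wide (y), 100 mm long (z), about 76 g. Starts upright in the shut bin with two more alike, in the -y pocket (hinge axes); with the bin open they lie flat on one another in the pocket, about midway between its side walls, length at right angles to the hinge
- thick_3_mid (a point): centre of a thick packing board of plain pale wood, 16 mm thick (its x axis), 68 mm wide (y), 100 mm long (z), about 76 g. Starts upright in the shut bin with two more alike, in the -y pocket (hinge axes); with the bin open they lie flat on one another in the pocket, about midway between its side walls, length at right angles to the hinge
- block_a_mid (a point): centre of a printing block: wood with a cut brown lino face on top, 100 mm long (x), 68 mm wide (y), 26 mm thick (z, face up), 0.05 to 0.18 kg; it starts flat on the table behind the press bed (beyond its far end). May be absent
- block_b_mid (a point): centre of a printing block: wood with a cut brown lino face on top, 100 mm long (x), 68 mm wide (y), 20 mm thick (z, face up), 0.05 to 0.18 kg; it starts flat on the table behind the press bed (beyond its far end). May be absent
- block_c_mid (a point): centre of a printing block: wood with a cut brown lino face on top, 100 mm long (x), 68 mm wide (y), 14 mm thick (z, face up), 0.05 to 0.18 kg; it starts flat on the table behind the press bed (beyond its far end). May be absent
- ink_tin: ink tin, black, 76 mm diameter, 75 mm high, origin at its underside; a bystander
- ink_jar: ink jar, 70 mm diameter, 70 mm high, origin at its underside; a bystander
- brayer: ink roller with a red handle, about 220 mm long, lying on the table, origin under the roller; a bystander
Not all that is in view belongs to the job. Leave any blue or pink look-alike of the part that bears block_a_mid alone.

How it is judged:
On the way, in this order (a step that is already met when the one before it is completed fails the run):
1. the bin is swung open (value of joint bin above 1.3 rad), for 0.2 s.
2. every block stands on packing on the bed, level, flush with the bearers, released (z of block_a_mid in the frame of bearers between -0.0145 and -0.0115 m and x of block_a_mid in the frame of bearers between -0.03 and 0.03 m and y of block_a_mid in the frame of bearers between -0.1 and 0.1 m and angle between each of block_a_mid, block_b_mid, block_c_mid's own z axis and vertical below 0.06 rad and contact force between each of block_a, block_b, block_c and the fingers below 0.2 N and z of block_b_mid in the frame of bearers between -0.0115 and -0.0085 m and x of block_b_mid in the frame of bearers between -0.03 and 0.03 m and y of block_b_mid in the frame of bearers between -0.1 and 0.1 m and z of block_c_mid in the frame of bearers between -0.0085 and -0.0055 m and x of block_c_mid in the frame of bearers between -0.03 and 0.03 m and y of block_c_mid in the frame of bearers between -0.1 and 0.1 m), for 0.4 s.
3. the bed lock is at its far end stop (value of joint bed_lock above 0.075 m), for 0.2 s.
At the end, for the whole second after the job is handed in: Every block present: face within 1.5 mm of the bearer tops, tilted less than 0.06 rad, centre within 30 mm (along) and 100 mm (across) of the bed's middle, at rest; every board in the bin or on the bed between the bearers; bin within 0.08 rad of shut; bed lock within 5 mm of its far stop (all of step 2 and ((x of thin_1_mid in the frame of bin_hinge between -0.005 and 0.085 m and y of thin_1_mid in the frame of bin_hinge between -0.155 and 0.155 m and z of thin_1_mid in the frame of bin_hinge between 0 and 0.16 m) or (x of thin_1_mid in the frame of bearers between -0.07 and 0.07 m and y of thin_1_mid in the frame of bearers between -0.125 and 0.125 m and z of thin_1_mid in the frame of bearers between -0.05 and -0.005 m)) and ((x of thin_2_mid in the frame of bin_hinge between -0.005 and 0.085 m and y of thin_2_mid in the frame of bin_hinge between -0.155 and 0.155 m and z of thin_2_mid in the frame of bin_hinge between 0 and 0.16 m) or (x of thin_2_mid in the frame of bearers between -0.07 and 0.07 m and y of thin_2_mid in the frame of bearers between -0.125 and 0.125 m and z of thin_2_mid in the frame of bearers between -0.05 and -0.005 m)) and ((x of thin_3_mid in the frame of bin_hinge between -0.005 and 0.085 m and y of thin_3_mid in the frame of bin_hinge between -0.155 and 0.155 m and z of thin_3_mid in the frame of bin_hinge between 0 and 0.16 m) or (x of thin_3_mid in the frame of bearers between -0.07 and 0.07 m and y of thin_3_mid in the frame of bearers between -0.125 and 0.125 m and z of thin_3_mid in the frame of bearers between -0.05 and -0.005 m)) and ((x of thick_1_mid in the frame of bin_hinge between -0.005 and 0.085 m and y of thick_1_mid in the frame of bin_hinge between -0.155 and 0.155 m and z of thick_1_mid in the frame of bin_hinge between 0 and 0.16 m) or (x of thick_1_mid in the frame of bearers between -0.07 and 0.07 m and y of thick_1_mid in the frame of bearers between -0.125 and 0.125 m and z of thick_1_mid in the frame of bearers between -0.05 and -0.005 m)) and ((x of thick_2_mid in the frame of bin_hinge between -0.005 and 0.085 m and y of thick_2_mid in the frame of bin_hinge between -0.155 and 0.155 m and z of thick_2_mid in the frame of bin_hinge between 0 and 0.16 m) or (x of thick_2_mid in the frame of bearers between -0.07 and 0.07 m and y of thick_2_mid in the frame of bearers between -0.125 and 0.125 m and z of thick_2_mid in the frame of bearers between -0.05 and -0.005 m)) and ((x of thick_3_mid in the frame of bin_hinge between -0.005 and 0.085 m and y of thick_3_mid in the frame of bin_hinge between -0.155 and 0.155 m and z of thick_3_mid in the frame of bin_hinge between 0 and 0.16 m) or (x of thick_3_mid in the frame of bearers between -0.07 and 0.07 m and y of thick_3_mid in the frame of bearers between -0.125 and 0.125 m and z of thick_3_mid in the frame of bearers between -0.05 and -0.005 m)) and linear speed of each of block_a, block_b, block_c below 0.02 m/s and value of joint bin below 0.08 rad and value of joint bed_lock above 0.075 m); the robot touches nothing.
It fails at once if the ink tin, ink jar or brayer is moved more than 40 mm (distance of any of ink_tin, ink_jar, brayer from where it was at the start of the episode above 0.04 m).
Of block_a, block_b, block_c only 1 to 2 are there at a start; the rules pass over those that are not, and their reading is None.
At some moment in a run one of block_a, block_b, block_c may be knocked a few centimetres aside while the robot is not near it.
Once in a run the grip may slacken for a moment while it holds something.
It also fails if it takes over 210 s, if anything falls off the work surface, if the arm or the gripper's body presses on something with over 40 N, if the wrist force passes 120 N, or if a joint passes its speed limit or range.

## Robot

A 7-joint arm with a two-finger parallel gripper is mounted at the origin on the work surface. World frame = base frame: x ahead of the robot, y to its left, z up, the work surface at z = 0. Lengths are in m, angles in rad, forces in N, time in s.
With the tool pointing down it reaches from about 0.425 to 0.875 m from the base axis. Payload 4.7 kg.
Tool frame: the origin (TCP) lies at the very end of the fingers, on their centre line; the grasp point (between the pads) lies 19 mm behind it; z points along the fingers, y is the direction in which the jaws open and shut (so a half turn about z gives the same grasp; the last joint's range is limited). The gripper opens to 87 mm and grips with 3 to 60 N. Pads are 19 mm wide; open, the fingers measure 117 mm over their backs; the gripper's body (75 mm by 190 mm) begins 51 mm behind the grasp point.
Start: joints at [0.014, 0.321, -0.07, 1.45, 0.023, 1.371, -0.057], TCP at [0.65, -0, 0.223] pointing down, gripper open.
Joint ranges: [-2.86, 2.86], [-0.3, 2.09], [-1.38, 1.24], [0.06, 2.45], [-1.56, 4.7], [0.09, 2.05], [-2.69, 2.69]. Speed limits (rad/s): [2.57, 2.57, 3.14, 3.14, 3.14, 3.14, 3.14].

## Interface

Orientations are given as a rotation vector (axis times angle).
In Python, from bench import * gives the robot as it stands.
- The arm moves only by the shell command python3 -m jog 'ROWS' [OPENING] [FORCE]. ROWS is JSON, a list of rows, each a list of 4 numbers: the shift along the world's x, y, z in mm, then the turn about the world's z in rad. In form: [[x, y, z, twist], ...]. A call has exactly 8 rows; each row is the pose to reach, as a shift and turn from the pose commanded when the call began; what a row does not reach only later rows make up. A row lasts 1/8 s, in which the tool goes at most 62.5 mm and 10.7 degrees, less where a joint would pass 70% of its speed; a pose out of reach is approached as far as the arm can. A call with a gripper value outside its range is refused whole. OPENING is the opening, from -1 (shut) to 1 (fully open), set as the call begins (- or left out, the last holds). The fingers move at their own pace and stop on an object; FORCE is the grip in N (left out, the last holds). Time passes only in rows, so rows that repeat a pose let the fingers close, or fill a call up. It gives the time, the measured TCP pose, the force and the opening at its end, in the units of the state.
- get_state(): the state, without advancing time (a new reading comes with each control period).
- get_image(name): name is "scene" or "side" or "wrist"; returns a dict with "image" (400x640x3 uint8, red, green, blue), "fx", "fy", "cx", "cy" (pixels), "position" and "rotation" of the camera in the world; the wrist camera has in their place "tool_from_camera" (4x4, takes a point from camera to tool coordinates, whose origin is the TCP and whose axes are the flange's). Camera axes: x right, y down, z forward; pixel columns grow to the right and rows downward; lengths in m; the calibration is good to about 2 mm. A picture is of the moment at which its call begins: read the wrist's pose just before it. There is no depth.
- close_job(): hands the job in, once; it reports no verdict.
The state is a dict: "time": time; "joint_positions": joint angles; "qd": joint speeds; "joint_torque": joint torques, N m; "position": TCP position; "tool_rot": TCP orientation; "ft_force": force on the tool from outside, world axes, zero at the start; "torque": the same for the moment, N m; "grip_width": opening from 0.0 (shut) to 1.0 (fully open).
Only numpy, scipy, OpenCV 4.12 (cv2) and the standard library are available. Lean on these libraries where they do the work, as an engineer would, in place of code of your own. Each camera call takes 0.05 s, during which the arm holds its last target. There are 200 camera calls.

## Working session

There is one attempt and no reset: what is moved stays moved. The work goes in short steps, Python scripts to look and compute and a shell command to move; the robot and the scene stay as the last step left them, time stands still between calls to the robot, and variables do not carry over. Pictures are saved under pics/ and viewed, about 12 in all and at most 16, crops included, and the job is handed in when it is done.

```bash
mkdir -p pics; ls; cat > h.py <<'E'
from bench import *
import numpy as np, cv2
from scipy.spatial.transform import Rotation as R
def snap(name,fn=None):
    s=get_state(); d=get_image(name)
    if 'tool_from_camera' in d:
        T=np.eye(4);T[:3,:3]=R.from_rotvec(s['tool_rot']).as_matrix();T[:3,3]=s['position']
        M=T@np.array(d['tool_from_camera']);d['position']=M[:3,3];d['rotation']=M[:3,:3]
    else:
        r=np.array(d['rotation']);d['rotation']=r if r.shape==(3,3) else R.from_rotvec(r).as_matrix()
    d['position']=np.array(d['position'])
    if fn: cv2.imwrite('pics/'+fn,np.ascontiguousarray(d['image'][:,:,::-1]))
    return d
def ray(d,u,v,z):
    r=d['rotation']@np.array([(u-d['cx'])/d['fx'],(v-d['cy'])/d['fy'],1.])
    p=d['position'];return p+r*(z-p[2])/r[2]
def proj(d,P):
    c=d['rotation'].T@(np.array(P)-d['position']);return np.array([d['fx']*c[0]/c[2]+d['cx'],d['fy']*c[1]/c[2]+d['cy']])
E
python3 - <<'E'
from h import *
for n in ('scene','side','wrist'):
    d=snap(n,n+'0.png');print(n,d['position'],d['rotation'].round(3).tolist(),d['fx'],d['cx'],d['cy'])
    cv2.imwrite
print(get_state())
E
```

```text
pics
scene [1.26037385 0.46286363 1.1135011 ] [[-0.587, 0.592, -0.552], [0.809, 0.437, -0.392], [0.009, -0.677, -0.736]] 429.3873357129399 319.84979154052894 199.37387165099437
side [0.52708559 0.96929459 1.16224357] [[-0.999, -0.043, 0.032], [-0.053, 0.701, -0.711], [0.008, -0.712, -0.702]] 444.34908290312325 313.31479698829963 203.01150345066094
wrist [0.65030677 0.07761909 0.38388383] [[1.0, 0.001, -0.001], [0.0, -0.96, -0.28], [-0.001, 0.28, -0.96]] 348.8994944349948 316.03914634037574 202.8474169896962
{'time': 0.15, 'joint_positions': array([ 0.01407862,  0.32167404, -0.07009781,  1.45140845,  0.02261417,
        1.37082452, -0.05694506]), 'qd': array([-0.00112288, -0.0027901 ,  0.00216707, -0.00431395, -0.00047472,
        0.00055067,  0.00096291]), 'joint_torque': array([ 2.16972071e-04, -4.91794288e+01, -4.04079035e-01, -3.12878716e+01,
       -6.39387709e-02,  4.04033612e-02,  9.90178205e-05]), 'position': array([ 6.49564902e-01, -3.02094916e-05,  2.21692176e-01]), 'tool_rot': array([-2.22070993e+00, -2.22074596e+00,  1.80144415e-03]), 'ft_force': array([ 0.98833961, -0.37635276, -0.17952127]), 'torque': array([-0.05052223,  0.00381816, -0.00904269]), 'grip_width': 1.0011810391468747}
```

View pics/scene0.png

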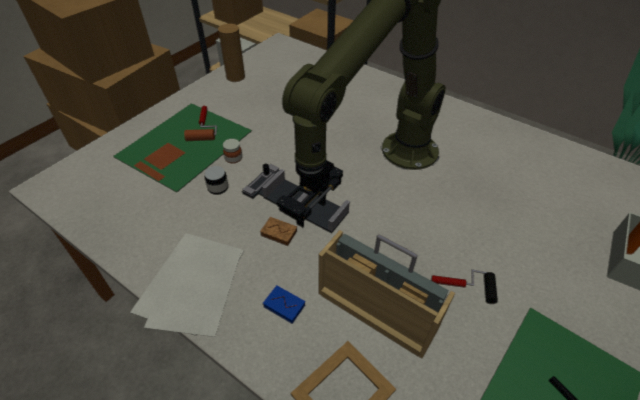

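View pics/side0.png

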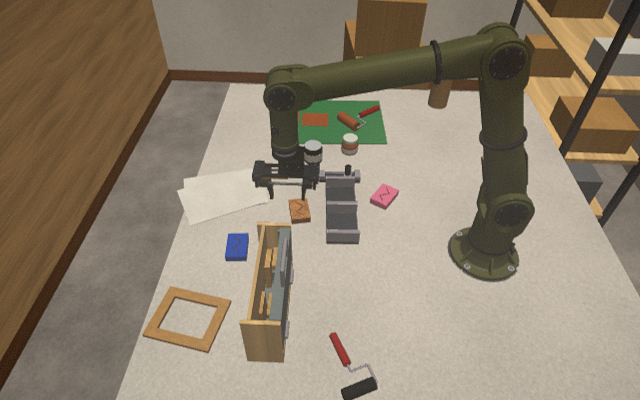

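View pics/wrist0.png

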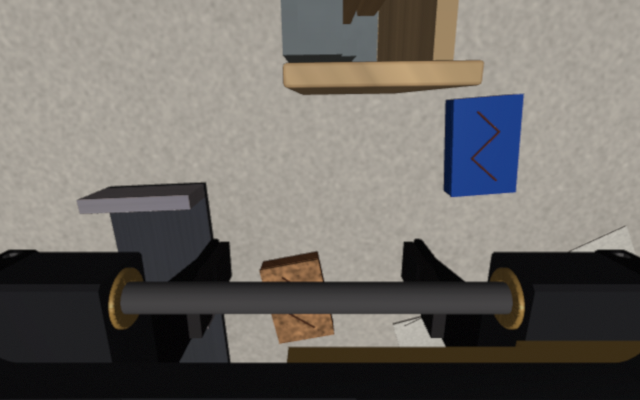

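```bash
python3 - <<'E'
from h import *
a=cv2.imread('pics/scene0.png');b=cv2.imread('pics/side0.png')
A=cv2.resize(a[150:360,180:500],(800,525),interpolation=cv2.INTER_CUBIC)
B=cv2.resize(b[130:370,170:400],(575,600),interpolation=cv2.INTER_CUBIC)
cv2.imwrite('pics/A.png',A);cv2.imwrite('pics/B.png',B)
E
```

```text
(no output)
```

View pics/A.png

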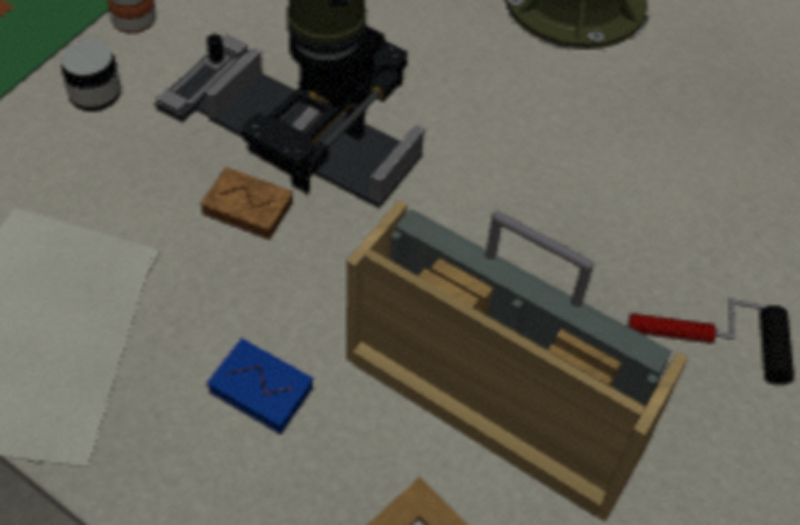

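View pics/B.png

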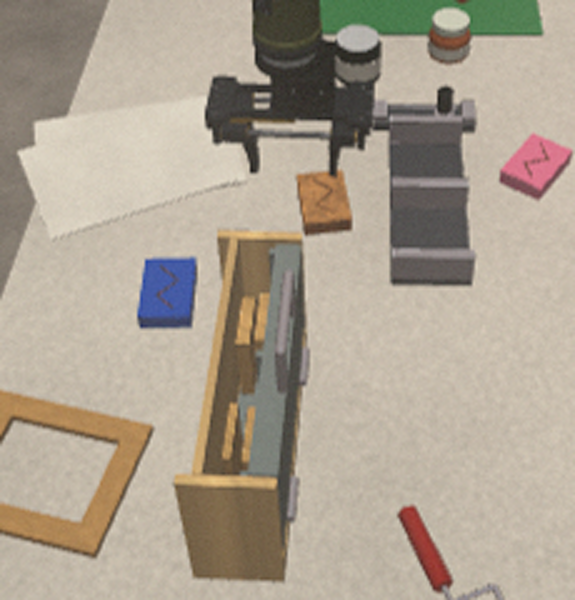

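```bash
python3 - <<'E'
from h import *
d=snap('side');e=snap('scene')
f=lambda x,y:(170+x/2.5,130+y/2.5); g=lambda x,y:(180+x/2.5,150+y/2.5)
for n,p,z in [('bar end far',f(287,272),.262),('bar end near',f(281,385),.262),('rack top far R',f(301,236),.2),('rack near R',f(274,483),.2),('rack near L',f(178,483),.2),('rack base near R',f(285,578),0),('bear+y R',f(471,255),.058),('bear+y L',f(392,256),.058),('mid L',f(391,182),.058),('mid R',f(467,181),.058),('knob',f(445,92),.065),('block',f(325,197),.02),('tin top',f(358,35),.075)]: print(n,ray(d,*p,z).round(3))
print()
for n,p,z in [('bar end far',g(495,214),.262),('bar end near',g(590,264),.262),('rack near robot -y',g(402,205),.2),('rack nr +y',g(683,357),.2),('bear+y near',g(422,130),.058),('bear+y far',g(375,185),.058),('knob',g(214,38),.065),('block',g(247,198),.02)]: print(n,ray(e,*p,z).round(3))
E
```

```text
bar end far [0.637 0.198 0.262]
bar end near [0.629 0.342 0.262]
rack top far R [0.634 0.088 0.2  ]
rack near R [0.631 0.413 0.2  ]
rack near L [0.723 0.418 0.2  ]
rack base near R [0.628 0.412 0.   ]
bear+y R [ 0.421 -0.022  0.058]
bear+y L [ 0.526 -0.013  0.058]
mid L [ 0.532 -0.153  0.058]
mid R [ 0.424 -0.162  0.058]
knob [ 0.455 -0.348  0.065]
block [ 0.626 -0.155  0.02 ]
tin top [ 0.595 -0.47   0.075]

bar end far [0.635 0.199 0.262]
bar end near [0.633 0.304 0.262]
rack near robot -y [0.638 0.092 0.2  ]
rack nr +y [0.632 0.416 0.2  ]
bear+y near [ 0.421 -0.015  0.058]
bear+y far [ 0.535 -0.011  0.058]
knob [ 0.454 -0.349  0.065]
block [ 0.626 -0.15   0.02 ]
```

```bash
python3 -m jog '[[0,0,40,0],[0,40,80,0],[-5,85,90,0],[-10,130,90,0],[-15,175,90,0],[-15,215,90,0],[-15,250,90,0],[-15,252,90,0]]' 1; python3 - <<'E'
from h import *
snap('scene','scene1.png');snap('side','side1.png');d=snap('wrist','w1.png')
a=cv2.imread('pics/scene1.png')[140:270,190:370];b=cv2.imread('pics/side1.png')[140:260,270:400];c=cv2.imread('pics/w1.png')
f=lambda x,h:cv2.resize(x,(int(x.shape[1]*h/x.shape[0]),h),interpolation=cv2.INTER_CUBIC)
t=np.hstack([f(a,290),f(b,290)]);c=f(c,300);W=max(t.shape[1],c.shape[1])
p=lambda x:cv2.copyMakeBorder(x,0,0,0,W-x.shape[1],cv2.BORDER_CONSTANT)
o=np.vstack([p(t),p(c)]);print(o.shape,t.shape);cv2.imwrite('pics/m1.png',o)
E
```

```text
time: 1.25
position: [0.6336, 0.2563, 0.3118]
tool_rot: [-2.213, -2.226, -0.0]
ft_force: [-0.7, -0.3, 1.8]
grip_width: 0.998
(590, 715, 3) (290, 715, 3)
```

View pics/m1.png

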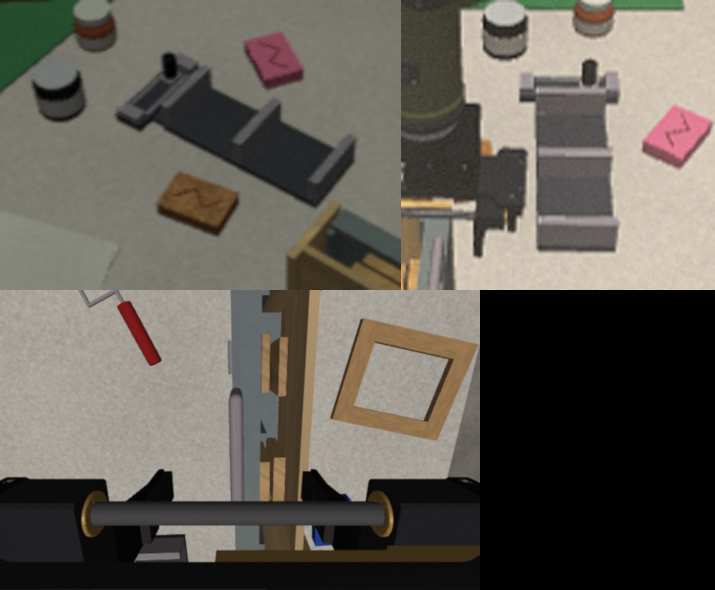

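```bash
python3 - <<'E'
from h import *
d=snap('wrist')
for u,v in [(315,138),(313,200),(313,270)]: print(ray(d,u,v,.264).round(4))
a=d['image'];
# brown block in scene and bearers
e=snap('scene');hsv=cv2.cvtColor(e['image'],cv2.COLOR_RGB2HSV)
sub=hsv[215:248,255:300]
m=((hsv[:,:,0]<18)&(hsv[:,:,1]>110)).astype(np.uint8);m[:,:250]=0;m[:,305:]=0;m[:210]=0;m[250:]=0
c=max(cv2.findContours(m,cv2.RETR_EXTERNAL,cv2.CHAIN_APPROX_NONE)[0],key=cv2.contourArea)
h=cv2.convexHull(c);print(cv2.contourArea(c),cv2.approxPolyDP(h,1.5,True)[:,0].tolist())
f=cv2.resize(cv2.cvtColor(e['image'],cv2.COLOR_RGB2BGR)[212:252,255:305],(750,600),interpolation=cv2.INTER_CUBIC);cv2.imwrite('pics/blk.png',f)
E
```

```text
[0.6354 0.3072 0.264 ]
[0.6341 0.2687 0.264 ]
[0.6339 0.2202 0.264 ]
558.0 [[270, 217], [295, 226], [295, 232], [287, 244], [262, 235], [261, 230]]
```

View pics/blk.png

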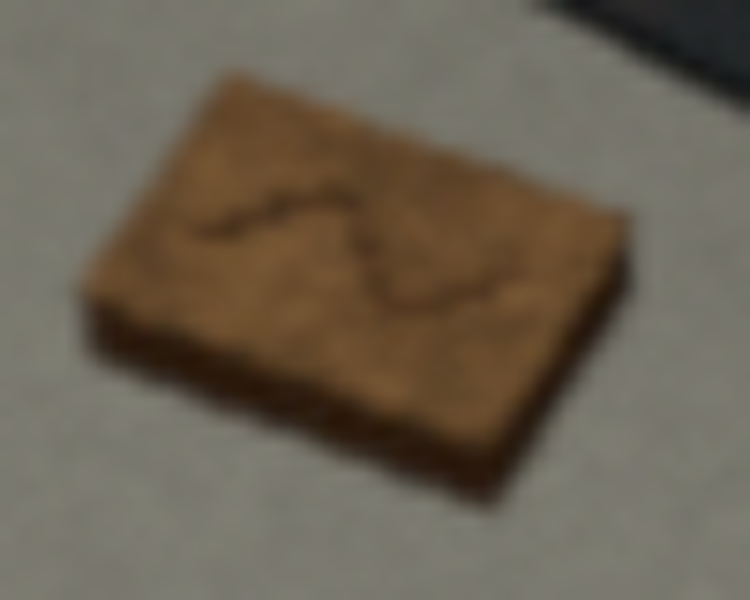

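```bash
python3 - <<'E'
from h import *
e=snap('scene')
g=lambda p:(255-.5+p[0]/15,212-.5+p[1]/15)
for t,b in [((490,445),(492,505)),((90,285),(95,350)),((628,220),(628,280))]:
    B=ray(e,*g(b),0)
    print(B.round(3),[ (round(z,3),round(float(np.linalg.norm(np.array(g(t))-proj(e,[B[0],B[1],z]))),2)) for z in (.014,.02,.026)], proj(e,B)-np.array(g(t)))
for z in(.014,.02,.026): 
    P=[ray(e,*g(p),z) for p in [(232,70),(625,220),(490,445),(90,285)]]
    print(z,[round(float(np.linalg.norm(P[i]-P[(i+1)%4])),4) for i in range(4)],np.mean(P,0).round(4),np.array(P).round(3).tolist())
E
```

```text
[ 0.648 -0.097  0.   ] [(0.014, 1.37), (0.02, 0.28), (0.026, 0.96)] [0.13333333 4.        ]
[ 0.667 -0.193  0.   ] [(0.014, 1.68), (0.02, 0.57), (0.026, 0.75)] [0.33333333 4.33333333]
[ 0.583 -0.112  0.   ] [(0.014, 1.34), (0.02, 0.26), (0.026, 1.01)] [5.68434189e-14 4.00000000e+00]
0.014 [0.099, 0.0671, 0.0987, 0.0667] [ 0.6201 -0.1567  0.014 ] [[0.597, -0.213, 0.014], [0.578, -0.115, 0.014], [0.644, -0.101, 0.014], [0.662, -0.198, 0.014]]
0.02 [0.0985, 0.0668, 0.0982, 0.0664] [ 0.6236 -0.1533  0.02  ] [[0.6, -0.209, 0.02], [0.582, -0.112, 0.02], [0.647, -0.098, 0.02], [0.665, -0.194, 0.02]]
0.026 [0.0979, 0.0664, 0.0977, 0.066] [ 0.6271 -0.1499  0.026 ] [[0.604, -0.205, 0.026], [0.586, -0.109, 0.026], [0.651, -0.094, 0.026], [0.668, -0.191, 0.026]]
```

```bash
python3 -m jog '[[1,-2,-15,0],[1,-2,-30,0],[1,-2,-45,0],[1,-2,-60,0],[1,-2,-69,0],[1,-2,-69,0],[1,-2,-69,0],[1,-2,-69,0]]'; python3 -m jog '[[0,0,0,0],[0,0,0,0],[0,0,0,0],[0,0,0,0],[0,0,0,0],[0,0,0,0],[0,0,0,0],[0,0,0,0]]' -1 15
```

```text
time: 2.55
position: [0.6364, 0.2502, 0.2444]
tool_rot: [2.221, 2.221, 0.002]
ft_force: [0.4, 0.3, 1.4]
grip_width: 1.0
time: 3.55
position: [0.636, 0.25, 0.2436]
tool_rot: [2.221, 2.221, -0.0]
ft_force: [0.8, -0.1, 0.6]
grip_width: 0.172
```

```bash
python3 -m jog '[[-11,0,0,0],[-21,0,-1,0],[-32,0,-2,0],[-43,0,-4,0],[-53,0,-7,0],[-64,0,-10,0],[-74,0,-13,0],[-84,0,-17,0]]'; python3 -m jog '[[-10,0,-4,0],[-19,0,-9,0],[-28,0,-15,0],[-37,0,-21,0],[-46,0,-27,0],[-55,0,-34,0],[-63,0,-41,0],[-70,0,-48,0]]'
```

```text
time: 4.55
position: [0.551, 0.2488, 0.2272]
tool_rot: [2.221, 2.22, -0.002]
ft_force: [0.4, -4.8, 7.1]
grip_width: 0.131
time: 5.55
position: [0.4787, 0.2478, 0.1774]
tool_rot: [-2.221, -2.221, 0.012]
ft_force: [-4.2, -7.5, 5.5]
grip_width: 0.131
```

```bash
python3 -m jog '[[-7,-2,-8,0],[-14,-3,-16,0],[-21,-4,-25,0],[-27,-4,-34,0],[-33,-4,-43,0],[-38,-4,-52,0],[-42,-4,-62,0],[-46,-4,-72,0]]'; python3 -m jog '[[-4,0,-10,0],[-7,0,-20,0],[-9,0,-30,0],[-11,0,-41,0],[-13,0,-52,0],[-14,0,-62,0],[-15,0,-70,0],[-15,0,-70,0]]';python3 -m jog '[[0,0,0,0],[0,0,0,0],[0,0,0,0],[0,0,10,0],[0,0,30,0],[0,0,60,0],[0,0,100,0],[0,0,140,0]]' 1
```

```text
time: 6.55
position: [0.4317, 0.247, 0.1049]
tool_rot: [-2.216, -2.22, 0.008]
ft_force: [-8.8, 0.9, 3.2]
grip_width: 0.126
time: 7.55
position: [0.4157, 0.2468, 0.0336]
tool_rot: [-2.215, -2.22, 0.01]
ft_force: [-7.3, 2.9, -2.4]
grip_width: 0.128
time: 8.55
position: [0.4214, 0.246, 0.1789]
tool_rot: [2.221, 2.221, 0.003]
ft_force: [0.8, 0.2, 0.3]
grip_width: 0.94
```

```bash
python3 -m jog '[[15,0,30,0.17],[40,-10,60,0.34],[60,-20,90,0.51],[80,-30,120,0.68],[100,-45,120,0.85],[115,-55,120,1.02],[125,-66,120,1.19],[125,-66,120,1.36]]'; python3 -m jog '[[0,0,0,0.17],[0,0,0,0.21],[0,0,0,0.21],[0,0,0,0.21],[0,0,0,0.21],[0,0,0,0.21],[0,0,0,0.21],[0,0,0,0.21]]'; python3 - <<'E'
from h import *
print(get_state()['joint_positions'].round(2))
snap('wrist','w2.png');snap('scene','s2.png')
c=cv2.imread('pics/w2.png');s=cv2.imread('pics/s2.png')[200:360,300:520]
s=cv2.resize(s,(412,300));o=cv2.copyMakeBorder(s,0,0,0,228,cv2.BORDER_CONSTANT)
cv2.imwrite('pics/m2.png',cv2.resize(np.vstack([c,o]),None,fx=.85,fy=.85))
E
```

```text
time: 9.55
position: [0.5472, 0.1782, 0.2975]
tool_rot: [0.326, 3.123, 0.0]
ft_force: [0.3, -0.2, 0.2]
grip_width: 1.0
time: 10.55
position: [0.546, 0.18, 0.2965]
tool_rot: [-0.001, -3.142, -0.0]
ft_force: [-0.4, -0.5, -0.4]
grip_width: 1.001
[-0.17  0.14 -0.22  1.52  0.03  1.48  1.18]
```

View pics/m2.png

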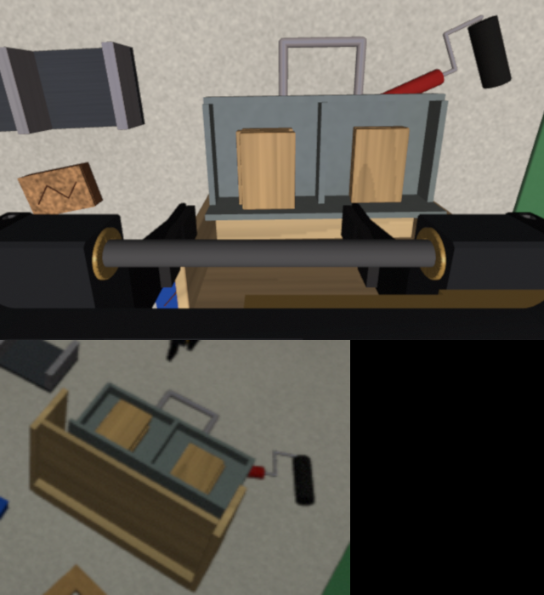

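```bash
python3 - <<'E'
from h import *
d=snap('wrist')
for n,z,ps in [('thick',.101,[(237,130),(294,130),(296,208),(238,207)]),('thin',.083,[(354,126),(407,126),(404,201),(352,200)]),('bear+y',.058,[(103,43),(125,43),(143,124),(120,130)]),('block',.02,[(20,178),(88,163),(101,200),(35,214)])]:
    P=np.array([ray(d,u/.85,v/.85,z) for u,v in ps]);print(n,P[:,:2].round(3).tolist(),P.mean(0).round(4))
E
```

```text
thick [[0.521, 0.143], [0.521, 0.211], [0.623, 0.217], [0.621, 0.141]] [0.5714 0.1779 0.101 ]
thin [[0.519, 0.289], [0.519, 0.356], [0.62, 0.365], [0.619, 0.294]] [0.569  0.3258 0.083 ]
bear+y [[0.418, -0.026], [0.418, 0.002], [0.519, 0.012], [0.527, -0.02]] [ 0.4707 -0.0081  0.058 ]
block [[0.607, -0.204], [0.583, -0.095], [0.643, -0.085], [0.667, -0.195]] [ 0.6251 -0.1447  0.02  ]
```

```bash
python3 -m jog '[[10,-1,-30,0],[19,-3,-70,0],[19,-3,-110,0],[19,-3,-145,0],[19,-3,-175,0],[19,-3,-190,0],[19,-3,-200,0],[19,-3,-207,0]]'; python3 -m jog '[[0,0,0,0],[0,0,0,0],[0,0,0,0],[0,0,0,0],[0,0,0,0],[0,0,0,0],[0,0,0,0],[0,0,0,0]]' -1 15;  python3 -m jog '[[0,0,0,0],[0,0,5,0],[0,0,20,0],[0,0,45,0],[0,0,80,0],[0,0,120,0],[0,0,160,0],[0,0,160,0]]'
```

```text
time: 11.7
position: [0.5656, 0.1772, 0.09]
tool_rot: [0.001, 3.14, 0.001]
ft_force: [1.0, -0.2, 0.9]
grip_width: 1.004
time: 12.7
position: [0.5655, 0.1773, 0.0904]
tool_rot: [0.001, 3.14, 0.001]
ft_force: [-0.8, -0.2, 4.9]
grip_width: 0.778
time: 13.7
position: [0.5669, 0.1776, 0.2543]
tool_rot: [0.001, 3.134, 0.003]
ft_force: [0.6, 0.2, -1.2]
grip_width: 0.78
```

```bash
python3 -m jog '[[-10,-25,20,-0.17],[-25,-60,26,-0.34],[-40,-100,26,-0.51],[-50,-140,26,-0.68],[-60,-180,26,-0.85],[-70,-220,26,-1.02],[-80,-250,26,-1.19],[-89,-263,26,-1.36]]'; python3 -m jog '[[0,0,0,-0.17],[0,0,0,-0.21],[0,0,0,-0.21],[0,0,0,-0.21],[0,0,0,-0.21],[0,0,0,-0.21],[0,0,0,-0.21],[0,0,0,-0.21]]'; python3 - <<'E'
from h import *
snap('wrist','w3.png');snap('scene','s3.png');snap('side','d3.png')
c=cv2.imread('pics/w3.png');s=cv2.imread('pics/s3.png')[150:260,220:370];t=cv2.imread('pics/d3.png')[140:260,270:400]
s=cv2.resize(s,(410,300));t=cv2.resize(t,(325,300));o=np.hstack([s,t])
c=cv2.resize(c,(480,300));c=cv2.copyMakeBorder(c,0,0,0,735-480,cv2.BORDER_CONSTANT)
cv2.imwrite('pics/m3.png',np.vstack([c,o]))
E
```

```text
time: 14.7
position: [0.4746, -0.0883, 0.2746]
tool_rot: [-1.986, -2.432, 0.002]
ft_force: [0.2, -0.0, -0.3]
grip_width: 0.78
time: 15.7
position: [0.476, -0.086, 0.2756]
tool_rot: [2.221, 2.221, 0.0]
ft_force: [-1.0, -0.9, -1.6]
grip_width: 0.78
```

View pics/m3.png

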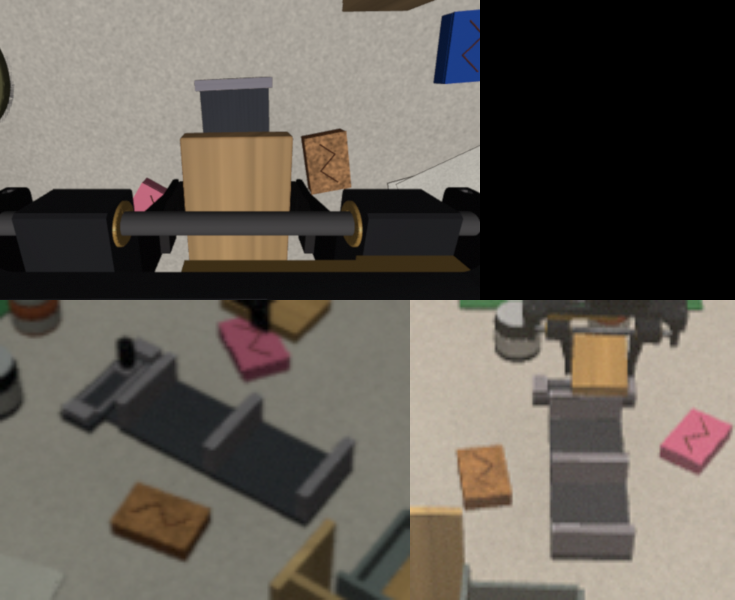

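```bash
python3 - <<'E'
from h import *
d=snap('wrist')
for n,z,ps in [('bear+y',.058,[(194,80),(272,77),(272,87),(195,90)]),('block',.02,[(306,134),(345,130),(351,187),(313,192)])]:
    P=np.array([ray(d,u/.75,v/.75,z) for u,v in ps]);print(n,P[:,:2].round(3).tolist(),P.mean(0).round(4))
e=snap('scene');a=410/150;b=300/110
for n,z,ps in [('mid',.058,[(252,395),(262,402),(211,446),(203,443)]),('+y',.058,[(343,438),(353,446),(308,492),(298,488)]),('-y',.058,[(168,355),(176,362),(126,404),(116,401)])]:
    P=np.array([ray(e,220+u/a,150+(v-300)/b,z) for u,v in ps]);print(n,P[:,:2].round(3).tolist(),P.mean(0).round(4))
f=snap('side')
for n,z,ps in [('mid',.058,[(553,454),(627,454),(627,461),(553,461)]),('+y',.058,[(553,524),(631,524),(633,531),(552,531)])]:
    P=np.array([ray(f,270+(u-410)/2.5,140+(v-300)/2.5,z) for u,v in ps]);print(n,P[:,:2].round(3).tolist(),P.mean(0).round(4))
E
```

```text
bear+y [[0.417, -0.014], [0.526, -0.01], [0.526, -0.024], [0.417, -0.028]] [ 0.4714 -0.0188  0.058 ]
block [[0.589, -0.099], [0.652, -0.093], [0.674, -0.193], [0.609, -0.203]] [ 0.6312 -0.147   0.02  ]
mid [[0.429, -0.161], [0.431, -0.143], [0.528, -0.149], [0.53, -0.16]] [ 0.4794 -0.1533  0.058 ]
+y [[0.422, -0.028], [0.426, -0.011], [0.518, -0.013], [0.52, -0.026]] [ 0.4713 -0.0193  0.058 ]
-y [[0.435, -0.293], [0.439, -0.276], [0.535, -0.278], [0.538, -0.292]] [ 0.4869 -0.2846  0.058 ]
mid [[0.529, -0.159], [0.424, -0.166], [0.424, -0.152], [0.528, -0.145]] [ 0.4763 -0.1556  0.058 ]
+y [[0.525, -0.026], [0.421, -0.032], [0.418, -0.02], [0.526, -0.013]] [ 0.4724 -0.0229  0.058 ]
```

```bash
python3 -m jog '[[0,3,-30,0.05],[-1,7,-80,0.05],[-1,7,-130,0.05],[-1,7,-170,0.05],[-1,7,-205,0.05],[-1,7,-230,0.05],[-1,7,-245,0.05],[-1,7,-245,0.05]]'; python3 -m jog '[[0,0,-4,0],[0,0,-8,0],[0,0,-11,0],[0,0,-12,0],[0,0,-12,0],[0,0,-12,0],[0,0,-12,0],[0,0,-12,0]]';  python3 -m jog '[[0,0,0,0],[0,0,0,0],[0,0,0,0],[0,0,0,0],[0,0,15,0],[0,0,50,0],[0,0,100,0],[0,0,150,0]]' 1
```

```text
time: 17.0
position: [0.4744, -0.079, 0.0299]
tool_rot: [-2.164, -2.275, 0.002]
ft_force: [1.1, 0.0, -0.3]
grip_width: 0.779
time: 18.0
position: [0.475, -0.079, 0.0186]
tool_rot: [2.165, 2.276, 0.0]
ft_force: [0.4, 0.1, -1.6]
grip_width: 0.782
time: 19.0
position: [0.4749, -0.079, 0.1711]
tool_rot: [2.165, 2.276, 0.001]
ft_force: [0.5, -0.7, -0.4]
grip_width: 1.001
```

```bash
python3 -m jog '[[0,10,40,0.17],[10,40,80,0.34],[20,80,110,0.51],[30,120,110,0.68],[40,160,110,0.85],[50,200,110,1.02],[60,240,110,1.19],[70,280,110,1.36]]'; python3 -m jog '[[8,40,0,0.16],[18,80,0,0.16],[18,110,0,0.16],[18,124,0,0.16],[18,124,0,0.16],[18,124,-30,0.16],[18,124,-60,0.16],[18,124,-60,0.16]]'; python3 - <<'E'
from h import *
snap('wrist','w4.png')
E
```

```text
time: 20.0
position: [0.5452, 0.2022, 0.2799]
tool_rot: [0.244, 3.131, 0.001]
ft_force: [0.2, -0.3, -0.3]
grip_width: 1.0
time: 21.0
position: [0.5624, 0.3218, 0.2165]
tool_rot: [-0.005, -3.138, 0.006]
ft_force: [0.3, -0.6, 0.2]
grip_width: 0.998
```

View pics/w4.png

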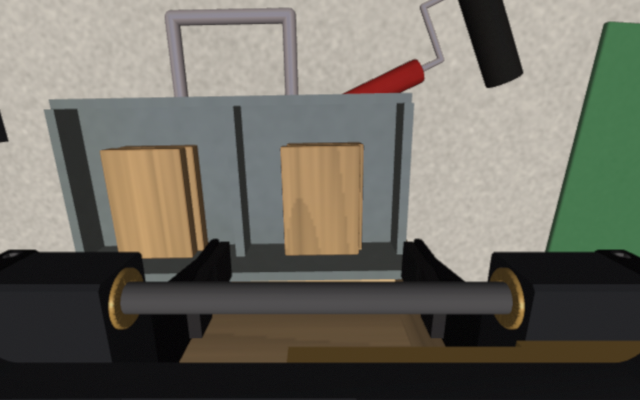

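```bash
python3 - <<'E'
from h import *
d=snap('wrist')
P=np.array([ray(d,u,v,.083) for u,v in [(281,148),(360,145),(358,253),(284,255)]]);print(P[:,:2].round(3).tolist(),P.mean(0))
E
python3 -m jog '[[0,1,-30,0],[0,1,-60,0],[0,1,-85,0],[0,1,-105,0],[0,1,-120,0],[0,1,-130,0],[0,1,-139,0],[0,1,-139,0]]'; python3 -m jog '[[0,0,0,0],[0,0,0,0],[0,0,0,0],[0,0,0,0],[0,0,0,0],[0,0,0,0],[0,0,0,0],[0,0,0,0]]' -1 15
```

```text
[[0.525, 0.294], [0.523, 0.361], [0.622, 0.362], [0.624, 0.293]] [0.57364503 0.32757847 0.083     ]
time: 22.1
position: [0.5628, 0.3258, 0.0791]
tool_rot: [-0.001, -3.141, 0.001]
ft_force: [-0.4, -0.6, 0.2]
grip_width: 1.001
time: 23.1
position: [0.5633, 0.3261, 0.0801]
tool_rot: [0.001, 3.141, 0.001]
ft_force: [0.2, -0.7, 4.9]
grip_width: 0.776
```

```bash
python3 -m jog '[[0,0,0,0],[0,0,0,0],[0,0,-1,0],[0,0,-2,0],[0,0,-3,0],[0,0,-3,0],[0,0,-3,0],[0,0,-3,0]]' 1; python3 -m jog '[[0,0,0,0],[0,0,0,0],[0,0,0,0],[0,0,0,0],[0,0,0,0],[0,0,0,0],[0,0,0,0],[0,0,0,0]]' -1 15;python3 -m jog '[[0,0,0,0],[0,0,5,0],[0,0,15,0],[0,0,30,0],[0,0,60,0],[0,0,100,0],[0,0,140,0],[0,0,140,0]]';  python3 - <<'E'
from h import *
snap('wrist','w5.png')
E
```

```text
time: 24.1
position: [0.5631, 0.326, 0.0767]
tool_rot: [0.001, 3.141, 0.0]
ft_force: [-0.4, -0.0, 0.3]
grip_width: 0.998
time: 25.1
position: [0.563, 0.326, 0.0766]
tool_rot: [-0.001, -3.142, -0.0]
ft_force: [-1.2, 0.8, -0.1]
grip_width: 0.777
time: 26.1
position: [0.565, 0.3275, 0.2225]
tool_rot: [0.001, 3.134, 0.007]
ft_force: [-0.1, 0.0, -0.4]
grip_width: 0.778
```

View pics/w5.png

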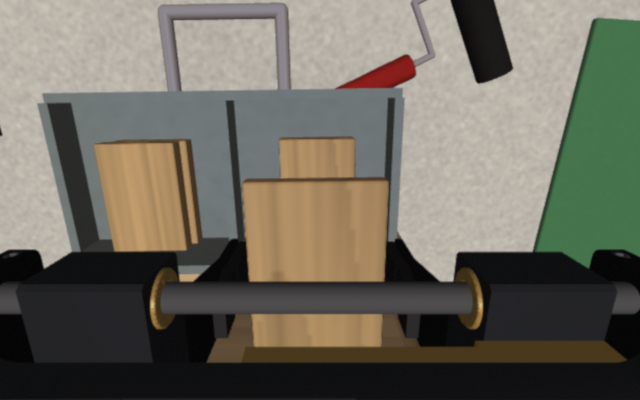

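```bash
python3 -m jog '[[0,-10,40,-0.17],[-10,-40,70,-0.34],[-20,-80,75,-0.51],[-30,-120,75,-0.68],[-40,-160,75,-0.85],[-50,-200,75,-1.02],[-60,-240,75,-1.19],[-70,-280,75,-1.36]]'; python3 -m jog '[[-8,-40,0,-0.16],[-20,-80,0,-0.16],[-20,-110,0,-0.16],[-20,-122,0,-0.16],[-20,-122,0,-0.16],[-20,-122,-50,-0.16],[-20,-122,-100,-0.16],[-20,-122,-140,-0.16]]'; python3 -m jog '[[0,0,0,0],[0,0,-20,0],[0,0,-40,0],[0,0,-60,0],[0,0,-80,0],[0,0,-100,0],[0,0,-100,0],[0,0,-100,0]]'
```

```text
time: 27.15
position: [0.4919, 0.0446, 0.2906]
tool_rot: [-1.982, -2.436, 0.002]
ft_force: [-0.1, 0.0, -0.0]
grip_width: 0.782
time: 28.15
position: [0.4724, -0.0737, 0.1494]
tool_rot: [-2.161, -2.278, 0.001]
ft_force: [-0.0, -0.2, 0.0]
grip_width: 0.78
time: 29.15
position: [0.4746, -0.0756, 0.0534]
tool_rot: [2.163, 2.276, 0.003]
ft_force: [-0.4, 0.0, 0.4]
grip_width: 0.782
```

```bash
python3 -m jog '[[0,0,-6,0],[0,0,-12,0],[0,0,-17,0],[0,0,-20,0],[0,0,-20,0],[0,0,-20,0],[0,0,-20,0],[0,0,-20,0]]';  python3 -m jog '[[0,0,0,0],[0,0,0,0],[0,0,0,0],[0,0,0,0],[0,0,15,0],[0,0,50,0],[0,0,100,0],[0,0,150,0]]' 1; python3 -m jog '[[0,0,20,0],[30,0,50,0.0],[60,0,60,0.05],[90,0,60,0.05],[120,0,60,0.05],[150,0,60,0.05],[150,0,60,0.05],[150,0,60,0.05]]';python3 - <<'E'
from h import *
snap('wrist','w6.png');snap('scene','s6.png');snap('side','d6.png')
c=cv2.imread('pics/w6.png');s=cv2.imread('pics/s6.png')[150:260,220:370];t=cv2.imread('pics/d6.png')[140:260,270:400]
s=cv2.resize(s,(410,300));t=cv2.resize(t,(325,300));o=np.hstack([s,t])
c=cv2.resize(c,(480,300));c=cv2.copyMakeBorder(c,0,0,0,735-480,cv2.BORDER_CONSTANT)
cv2.imwrite('pics/m6.png',np.vstack([c,o]))
E
```

```text
time: 30.15
position: [0.473, -0.076, 0.0316]
tool_rot: [2.165, 2.276, 0.0]
ft_force: [0.2, 0.6, -1.4]
grip_width: 0.78
time: 31.15
position: [0.4729, -0.076, 0.1842]
tool_rot: [2.165, 2.276, 0.001]
ft_force: [1.3, 0.2, 0.1]
grip_width: 0.999
time: 32.15
position: [0.6225, -0.0762, 0.2421]
tool_rot: [-2.108, -2.329, 0.0]
ft_force: [-0.1, 0.1, -0.1]
grip_width: 1.003
```

View pics/m6.png

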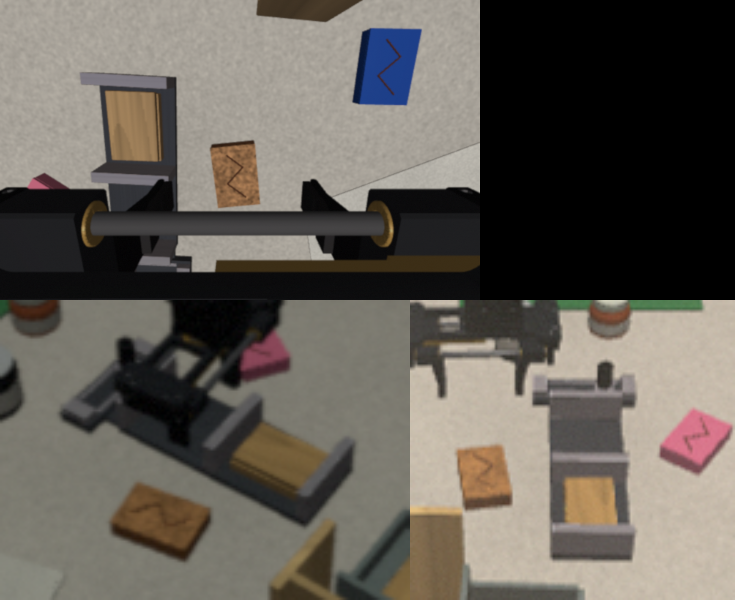

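```bash
python3 - <<'E'
from h import *
d=snap('wrist',)
hsv=cv2.cvtColor(d['image'],cv2.COLOR_RGB2HSV)
m=((hsv[:,:,0]<16)&(hsv[:,:,1]>100)).astype(np.uint8)*255;k=np.zeros_like(m);k[175:285,265:360]=255;m&=k
m=cv2.morphologyEx(m,cv2.MORPH_CLOSE,np.ones((5,5)))
c=max(cv2.findContours(m,cv2.RETR_EXTERNAL,cv2.CHAIN_APPROX_NONE)[0],key=cv2.contourArea)
print(cv2.minAreaRect(c),cv2.approxPolyDP(cv2.convexHull(c),2,True)[:,0].tolist())
for z in(.014,.02,.026):
    P=np.array([ray(d,u/.75,v/.75,z) for u,v in [(211,150),(254,145),(259,203),(218,207)]])
    print(z,P[:,:2].round(3).tolist(),P.mean(0).round(4),[round(float(np.linalg.norm(P[i]-P[(i+1)%4])),4) for i in range(4)])
E
```

```text
((312.99566650390625, 231.9535369873047), (84.03775024414062, 58.6801872253418), 84.64418029785156) [[337, 188], [345, 271], [291, 276], [281, 205], [282, 195]]
0.014 [[0.586, -0.113], [0.652, -0.098], [0.672, -0.196], [0.605, -0.21]] [ 0.6287 -0.1541  0.014 ] [0.067, 0.0993, 0.0681, 0.0985]
0.02 [[0.587, -0.111], [0.651, -0.097], [0.671, -0.193], [0.605, -0.206]] [ 0.6285 -0.1517  0.02  ] [0.066, 0.0978, 0.0671, 0.097]
0.026 [[0.587, -0.109], [0.651, -0.095], [0.67, -0.19], [0.605, -0.203]] [ 0.6283 -0.1493  0.026 ] [0.065, 0.0963, 0.066, 0.0955]
```

```bash
python3 -m jog '[[1,-20,-20,0.05],[3,-45,-50,0.09],[5,-65,-90,0.09],[5,-76,-130,0.09],[5,-76,-165,0.09],[5,-76,-195,0.09],[5,-76,-207,0.09],[5,-76,-207,0.09]]' -1 15; python3 -m jog '[[0,0,-2,0],[0,0,-4,0],[0,0,-5,0],[0,0,-6,0],[0,0,-7,0],[0,0,-7,0],[0,0,-7,0],[0,0,-7,0]]'
```

```text
time: 33.35
position: [0.6276, -0.152, 0.0345]
tool_rot: [-2.0, -2.422, 0.001]
ft_force: [1.4, 0.0, 0.4]
grip_width: 0.17
time: 34.35
position: [0.6281, -0.152, 0.0276]
tool_rot: [2.001, 2.422, 0.0]
ft_force: [0.4, -0.1, -0.4]
grip_width: 0.004
```

```bash
python3 -m jog '[[0,0,-1,0],[0,0,-2,0],[0,0,-3,0],[0,0,-4,0],[0,0,-4,0],[0,0,-4,0],[0,0,-4,0],[0,0,-4,0]]'; python3 -m jog '[[0,0,-1,0],[0,0,-2,0],[0,0,-3,0],[0,0,-4,0],[0,0,-4,0],[0,0,-4,0],[0,0,-4,0],[0,0,-4,0]]'
```

```text
time: 35.35
position: [0.6281, -0.1521, 0.0264]
tool_rot: [2.001, 2.422, 0.001]
ft_force: [-6.0, 0.8, 15.3]
grip_width: 0.008
time: 36.35
position: [0.6282, -0.1521, 0.0263]
tool_rot: [-2.001, -2.422, -0.001]
ft_force: [-14.4, 3.2, 35.2]
grip_width: 0.01
```

```bash
python3 -m jog '[[0,0,15,0],[0,0,60,0],[0,0,110,0],[-30,15,160,-0.05],[-65,35,180,-0.10],[-100,55,180,-0.14],[-130,70,180,-0.14],[-155,76,180,-0.14]]' 1; python3 -m jog '[[0,0,-30,0],[0,0,-70,0],[0,0,-100,0],[0,0,-120,0],[0,0,-135,0],[0,0,-140,0],[0,0,-140,0],[0,0,-140,0]]'
```

```text
time: 37.35
position: [0.4719, -0.0749, 0.1996]
tool_rot: [2.163, 2.278, 0.001]
ft_force: [-0.6, 0.4, 0.4]
grip_width: 0.832
time: 38.35
position: [0.4738, -0.0761, 0.0604]
tool_rot: [2.164, 2.275, 0.002]
ft_force: [-0.4, 0.4, 0.3]
grip_width: 0.999
```

```bash
python3 -m jog '[[0,0,-10,0],[0,0,-18,0],[0,0,-24,0],[0,0,-28,0],[0,0,-28,0],[0,0,-28,0],[0,0,-28,0],[0,0,-28,0]]'; python3 -m jog '[[0,0,0,0],[0,0,0,0],[0,0,0,0],[0,0,0,0],[0,0,0,0],[0,0,0,0],[0,0,0,0],[0,0,0,0]]' -1 15;python3 -m jog '[[0,0,5,0],[0,0,20,0],[0,0,50,0],[0,0,90,0],[5,-40,90,0],[9,-85,90,0],[9,-120,90,0],[9,-135,90,0]]'; python3 -m jog '[[0,0,0,0],[0,0,-30,0],[0,0,-60,0],[0,0,-80,0],[0,0,-90,0],[0,0,-95,0],[0,0,-95,0],[0,0,-95,0]]'
```

```text
time: 39.35
position: [0.4732, -0.0761, 0.0318]
tool_rot: [2.165, 2.276, 0.0]
ft_force: [0.0, -0.1, -0.2]
grip_width: 1.0
time: 40.35
position: [0.473, -0.076, 0.0316]
tool_rot: [2.165, 2.276, 0.0]
ft_force: [0.2, 0.7, 0.1]
grip_width: 0.778
time: 41.35
position: [0.4819, -0.2133, 0.1226]
tool_rot: [2.168, 2.272, 0.0]
ft_force: [-0.5, 0.2, -0.3]
grip_width: 0.78
time: 42.35
position: [0.4827, -0.2111, 0.0274]
tool_rot: [2.164, 2.275, 0.001]
ft_force: [0.2, -0.5, -0.4]
grip_width: 0.779
```

```bash
python3 -m jog '[[0,0,-4,0],[0,0,-8,0],[0,0,-11,0],[0,0,-11,0],[0,0,-11,0],[0,0,-11,0],[0,0,-11,0],[0,0,-11,0]]'; python3 -m jog '[[0,0,0,0],[0,0,0,0],[0,0,0,0],[0,0,0,0],[0,0,15,0],[0,0,50,0],[0,0,100,0],[0,0,120,0]]' 1; python3 -m jog '[[0,30,0,0],[-4,70,0,0],[-8,110,0,0],[-8,132,0,0],[-8,132,-30,0],[-8,132,-60,0],[-8,132,-90,0],[-8,132,-90,0]]'; python3 -m jog '[[0,0,-10,0],[0,0,-20,0],[0,0,-26,0],[0,0,-29,0],[0,0,-29,0],[0,0,-29,0],[0,0,-29,0],[0,0,-29,0]]'; python3 -m jog '[[0,0,0,0],[0,0,0,0],[0,0,0,0],[0,0,0,0],[0,0,0,0],[0,0,0,0],[0,0,0,0],[0,0,0,0]]' -1 15;python3 -m jog '[[0,0,5,0],[0,0,20,0],[0,0,50,0],[0,0,90,0],[0,0,140,0],[0,0,190,0],[0,0,240,0],[0,0,260,0]]'
```

```text
time: 43.35
position: [0.482, -0.211, 0.0155]
tool_rot: [-2.165, -2.276, 0.0]
ft_force: [0.3, -0.3, 0.0]
grip_width: 0.784
time: 44.35
position: [0.4838, -0.2119, 0.14]
tool_rot: [2.162, 2.272, 0.004]
ft_force: [0.9, -0.2, -0.7]
grip_width: 1.001
time: 45.35
position: [0.4723, -0.0789, 0.0446]
tool_rot: [-2.163, -2.274, 0.004]
ft_force: [-0.7, 0.6, 0.2]
grip_width: 1.003
time: 46.35
position: [0.4742, -0.079, 0.0168]
tool_rot: [2.165, 2.276, 0.0]
ft_force: [0.2, -0.0, 0.3]
grip_width: 1.001
time: 47.35
position: [0.474, -0.079, 0.0166]
tool_rot: [2.165, 2.276, 0.0]
ft_force: [0.7, 0.2, -0.6]
grip_width: 0.777
time: 48.35
position: [0.4751, -0.0793, 0.2813]
tool_rot: [2.162, 2.272, 0.007]
ft_force: [-0.7, -0.3, -1.5]
grip_width: 0.78
```

```bash
python3 -m jog '[[10,25,10,0.17],[25,60,10,0.34],[40,100,10,0.51],[50,140,10,0.68],[60,180,10,0.85],[70,220,10,1.02],[80,250,10,1.19],[91,256,10,1.36]]'; python3 -m jog '[[0,0,0,0.16],[0,0,-20,0.16],[0,0,-50,0.16],[0,0,-90,0.16],[0,0,-130,0.16],[0,0,-160,0.16],[0,0,-180,0.16],[0,0,-180,0.16]]'; python3 -m jog '[[0,0,-6,0],[0,0,-12,0],[0,0,-17,0],[0,0,-19,0],[0,0,-19,0],[0,0,-19,0],[0,0,-19,0],[0,0,-19,0]]'
```

```text
time: 49.35
position: [0.5643, 0.1803, 0.2876]
tool_rot: [0.236, 3.133, 0.002]
ft_force: [-0.3, -0.6, 0.1]
grip_width: 0.78
time: 50.35
position: [0.5638, 0.1764, 0.1057]
tool_rot: [-0.001, -3.139, 0.002]
ft_force: [-0.8, 0.1, -0.5]
grip_width: 0.778
time: 51.35
position: [0.5656, 0.1771, 0.0894]
tool_rot: [0.001, 3.14, 0.0]
ft_force: [-2.8, -0.8, 7.7]
grip_width: 0.784
```

```bash
python3 -m jog '[[0,0,0,0],[0,0,0,0],[0,0,0,0],[0,0,0,0],[0,0,15,0],[0,0,40,0],[0,0,70,0],[0,0,90,0]]' 1; python3 -m jog '[[0,20,0,0],[0,60,0,0],[-1,100,0,0],[-1,135,0,0],[-1,150,-10,0],[-1,150,-40,0],[-1,150,-70,0],[-1,150,-90,0]]'; python3 -m jog '[[0,0,-6,0],[0,0,-12,0],[0,0,-18,0],[0,0,-22,0],[0,0,-22,0],[0,0,-22,0],[0,0,-22,0],[0,0,-22,0]]'
```

```text
time: 52.35
position: [0.5658, 0.1773, 0.1805]
tool_rot: [0.001, 3.139, 0.002]
ft_force: [-0.4, 0.4, 0.3]
grip_width: 1.0
time: 53.35
position: [0.563, 0.3259, 0.0847]
tool_rot: [-0.002, -3.139, 0.003]
ft_force: [-0.1, 0.5, 0.7]
grip_width: 1.0
time: 54.35
position: [0.5641, 0.327, 0.0658]
tool_rot: [0.001, 3.141, 0.0]
ft_force: [-0.5, 0.3, 0.3]
grip_width: 1.0
```

```bash
python3 -m jog '[[0,0,0,0],[0,0,0,0],[0,0,0,0],[0,0,0,0],[0,0,0,0],[0,0,0,0],[0,0,0,0],[0,0,0,0]]' -1 15;python3 -m jog '[[0,0,0,0],[0,0,5,0],[0,0,15,0],[0,0,30,0],[0,0,60,0],[0,0,100,0],[0,0,140,0],[0,0,160,0]]';  python3 - <<'E'
from h import *
snap('wrist','w7.png');snap('scene','s7.png')
c=cv2.imread('pics/w7.png');s=cv2.imread('pics/s7.png')[150:260,220:370];t=cv2.imread('pics/s7.png')[220:330,320:470]
o=np.hstack([cv2.resize(s,(400,293)),cv2.resize(t,(400,293))])
c=cv2.resize(c,(480,300));c=cv2.copyMakeBorder(c,0,0,0,800-480,cv2.BORDER_CONSTANT)
cv2.imwrite('pics/m7.png',np.vstack([c,o]))
E
```

```text
time: 55.35
position: [0.564, 0.327, 0.0656]
tool_rot: [0.001, 3.142, 0.0]
ft_force: [-0.3, 0.1, 0.6]
grip_width: 0.778
time: 56.35
position: [0.565, 0.3277, 0.2295]
tool_rot: [0.001, 3.137, 0.004]
ft_force: [0.1, -0.1, -1.0]
grip_width: 0.781
```

View pics/m7.png

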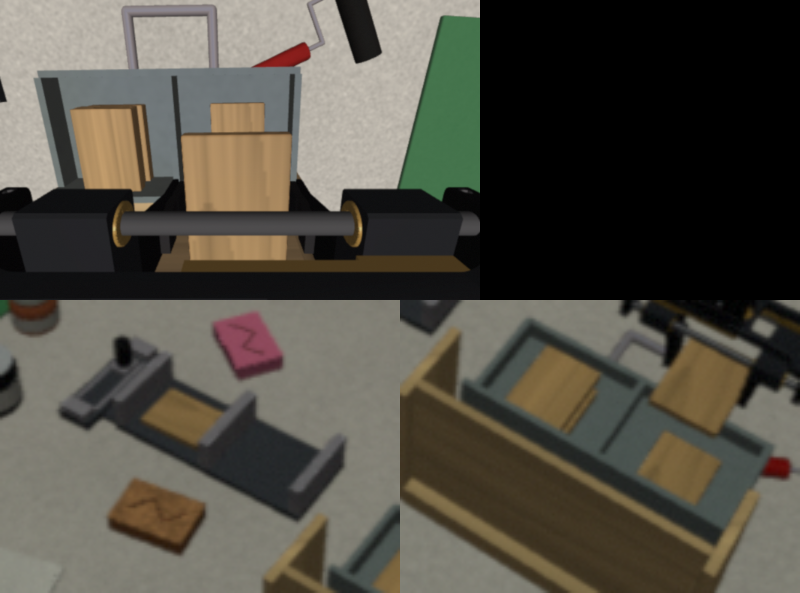

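```bash
python3 -m jog '[[0,-10,40,-0.17],[-10,-50,70,-0.34],[-20,-100,75,-0.51],[-30,-150,75,-0.68],[-40,-200,75,-0.85],[-50,-250,75,-1.02],[-60,-300,75,-1.19],[-70,-350,75,-1.36]]'; python3 -m jog '[[-4,-50,0,-0.16],[-8,-100,0,-0.16],[-12,-150,0,-0.16],[-12,-188,0,-0.16],[-12,-188,-40,-0.16],[-12,-188,-90,-0.16],[-12,-188,-140,-0.16],[-12,-188,-180,-0.16]]'; python3 -m jog '[[0,0,0,0],[0,0,-20,0],[0,0,-40,0],[0,0,-60,0],[0,0,-70,0],[0,0,-80,0],[0,0,-80,0],[0,0,-80,0]]'
```

```text
time: 57.45
position: [0.4927, -0.0247, 0.2987]
tool_rot: [-1.982, -2.435, 0.003]
ft_force: [0.6, 0.3, 0.3]
grip_width: 0.78
time: 58.45
position: [0.4799, -0.2103, 0.1167]
tool_rot: [-2.163, -2.273, 0.003]
ft_force: [0.0, -0.1, 0.8]
grip_width: 0.779
time: 59.45
position: [0.4825, -0.2112, 0.0412]
tool_rot: [2.165, 2.276, 0.001]
ft_force: [0.6, -0.9, -0.0]
grip_width: 0.778
```

```bash
python3 -m jog '[[0,0,-5,0],[0,0,-10,0],[0,0,-14,0],[0,0,-16,0],[0,0,-16,0],[0,0,-16,0],[0,0,-16,0],[0,0,-16,0]]';  python3 -m jog '[[0,0,0,0],[0,0,0,0],[0,0,0,0],[0,0,0,0],[0,0,15,0],[0,0,50,0],[0,0,100,0],[0,0,150,0]]' 1; python3 -m jog '[[0,0,20,0],[30,12,30,0.05],[60,25,30,0.1],[90,37,30,0.14],[120,50,30,0.14],[146,62,30,0.14],[146,62,30,0.14],[146,62,30,0.14]]';python3 - <<'E'
from h import *
d=snap('wrist','w8.png');e=snap('scene','s8.png')
c=cv2.imread('pics/w8.png');s=cv2.imread('pics/s8.png')[150:260,220:370];t=cv2.imread('pics/s8.png')[212:252,255:305]
o=np.hstack([cv2.resize(s,(400,293)),cv2.resize(t,(366,293),interpolation=cv2.INTER_CUBIC)])
c=cv2.resize(c,(480,300));c=cv2.copyMakeBorder(c,0,0,0,766-480,cv2.BORDER_CONSTANT)
cv2.imwrite('pics/m8.png',np.vstack([c,o]))
E
```

```text
time: 60.45
position: [0.482, -0.211, 0.0245]
tool_rot: [2.165, 2.276, 0.0]
ft_force: [-0.4, -0.6, 0.3]
grip_width: 0.778
time: 61.45
position: [0.4819, -0.2112, 0.1772]
tool_rot: [2.165, 2.275, 0.001]
ft_force: [1.5, -0.5, -0.6]
grip_width: 1.0
time: 62.45
position: [0.6274, -0.1499, 0.2051]
tool_rot: [2.001, 2.421, -0.001]
ft_force: [-0.5, -1.1, 0.4]
grip_width: 0.999
```

View pics/m8.png

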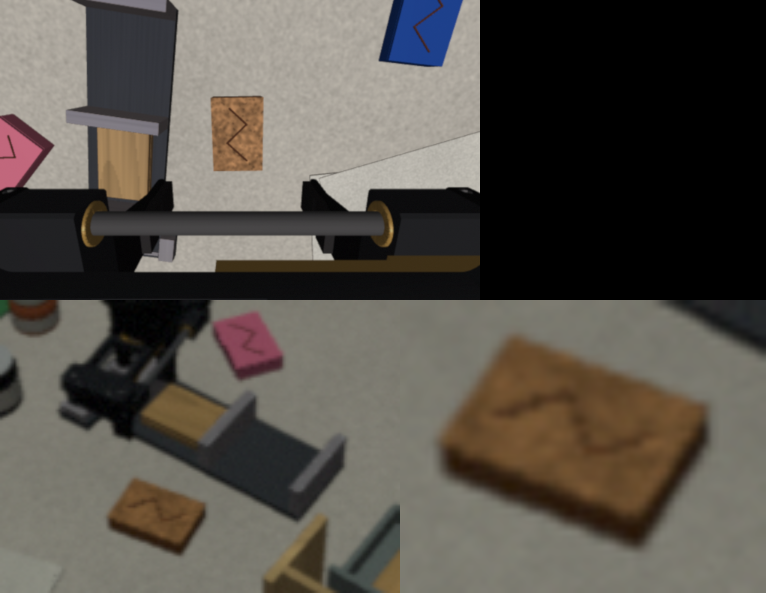

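```bash
python3 -m jog '[[0,0,-30,0],[0,0,-70,0],[0,0,-110,0],[0,0,-145,0],[0,0,-170,0],[0,0,-187,0],[0,0,-196,0],[0,0,-198,0]]'; python3 -m jog '[[0,0,0,0],[0,0,0,0],[0,0,0,0],[0,0,0,0],[0,0,0,0],[0,0,0,0],[0,0,0,0],[0,0,0,0]]' -1 25;python3 -m jog '[[0,0,0,0],[0,0,5,0],[0,0,20,0],[0,0,50,0],[0,0,80,0],[0,0,100,0],[0,0,100,0],[0,0,100,0]]'
```

```text
time: 63.55
position: [0.6281, -0.1493, 0.0068]
tool_rot: [2.001, 2.422, 0.0]
ft_force: [0.3, -0.1, 0.1]
grip_width: 1.003
time: 64.55
position: [0.6284, -0.1491, 0.0073]
tool_rot: [2.0, 2.422, 0.001]
ft_force: [-0.7, 0.1, 6.1]
grip_width: 0.778
time: 65.55
position: [0.6272, -0.1488, 0.1054]
tool_rot: [-2.0, -2.421, 0.001]
ft_force: [0.4, -0.3, -0.9]
grip_width: 0.78
```

```bash
python3 -m jog '[[-20,-10,10,-0.04],[-50,-25,10,-0.08],[-80,-40,10,-0.12],[-110,-55,10,-0.14],[-135,-67,10,-0.14],[-146,-72,10,-0.14],[-146,-72,10,-0.14],[-146,-72,10,-0.14]]'; python3 -m jog '[[0,0,-15,0],[0,0,-30,0],[0,0,-45,0],[0,0,-57,0],[0,0,-62,0],[0,0,-62,0],[0,0,-62,0],[0,0,-62,0]]'
```

```text
time: 66.55
position: [0.4831, -0.2201, 0.1164]
tool_rot: [2.163, 2.278, 0.001]
ft_force: [0.5, -0.3, -1.5]
grip_width: 0.783
time: 67.55
position: [0.4825, -0.2212, 0.0552]
tool_rot: [2.164, 2.276, 0.001]
ft_force: [-0.1, 0.8, -1.0]
grip_width: 0.779
```

```bash
python3 -m jog '[[0,0,-5,0],[0,0,-10,0],[0,0,-13,0],[0,0,-15,0],[0,0,-16,0],[0,0,-16,0],[0,0,-16,0],[0,0,-16,0]]';  python3 -m jog '[[0,0,0,0],[0,0,0,0],[0,0,0,0],[0,0,0,0],[0,0,15,0],[0,0,50,0],[0,0,100,0],[0,0,130,0]]' 1; python3 -m jog '[[0,30,20,0],[0,60,30,0],[0,100,50,0],[0,140,50,0],[0,140,50,0],[0,140,50,0],[0,140,50,0],[0,140,50,0]]';python3 - <<'E'
from h import *
d=snap('wrist','w9.png');e=snap('scene','s9.png');snap('side','d9.png')
c=cv2.imread('pics/w9.png');s=cv2.imread('pics/s9.png')[150:250,200:350];t=cv2.imread('pics/d9.png')[140:240,290:390]
o=np.hstack([cv2.resize(s,(440,293),interpolation=cv2.INTER_CUBIC),cv2.resize(t,(293,293),interpolation=cv2.INTER_CUBIC)])
c=cv2.resize(c,(480,300));c=cv2.copyMakeBorder(c,0,0,0,733-480,cv2.BORDER_CONSTANT)
cv2.imwrite('pics/m9.png',np.vstack([c,o]))
E
```

```text
time: 68.55
position: [0.4819, -0.221, 0.0393]
tool_rot: [-2.165, -2.276, -0.0]
ft_force: [-2.9, 1.6, 5.6]
grip_width: 0.783
time: 69.55
position: [0.4831, -0.2216, 0.1724]
tool_rot: [2.163, 2.273, 0.003]
ft_force: [-0.2, 0.3, -0.3]
grip_width: 0.999
time: 70.55
position: [0.4819, -0.0821, 0.2185]
tool_rot: [2.167, 2.274, -0.0]
ft_force: [-0.4, 0.3, -0.2]
grip_width: 0.998
```

View pics/m9.png

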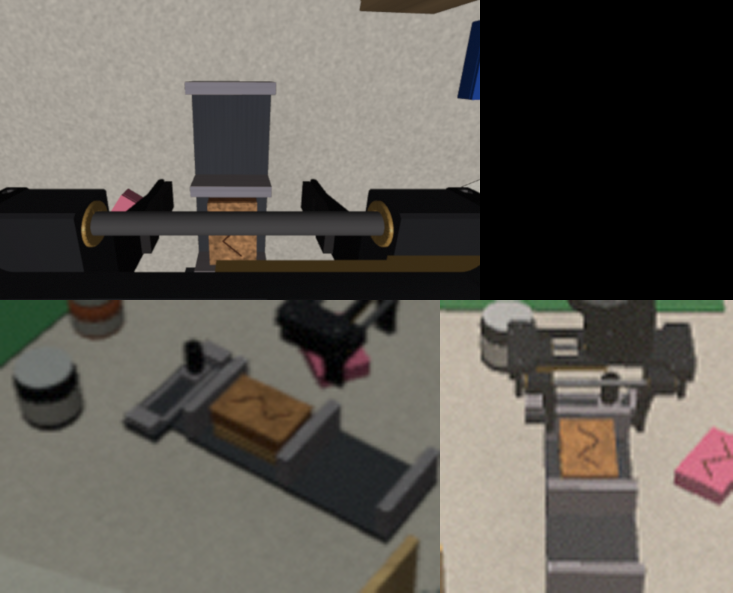

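```bash
python3 -m jog '[[0,-30,0,0],[-5,-80,0,0],[-10,-130,0,0],[-15,-180,0,0],[-20,-225,0,0],[-27,-255,0,0],[-27,-266,0,0],[-27,-266,0,0]]'; python3 -m jog '[[0,0,-30,0],[0,0,-70,0],[0,0,-110,0],[0,0,-140,0],[0,0,-140,0],[0,0,-140,0],[0,0,-140,0],[0,0,-140,0]]'; python3 - <<'E'
from h import *
d=snap('wrist','w10.png');s=get_state();print(s['position'],proj(d,[.4545,-.3485,.065]))
snap('scene','s10.png');snap('side','d10.png')
c=cv2.resize(cv2.imread('pics/w10.png'),(480,300));c=cv2.copyMakeBorder(c,0,0,0,320,cv2.BORDER_CONSTANT)
s=cv2.imread('pics/s10.png')[140:215,205:305];t=cv2.imread('pics/d10.png')[130:205,300:400]
o=np.hstack([cv2.resize(x,(400,300),interpolation=cv2.INTER_CUBIC) for x in (s,t)])
cv2.imwrite('pics/m10.png',np.vstack([c,o]))
E
```

```text
time: 71.7
position: [0.4552, -0.3467, 0.2183]
tool_rot: [-2.165, -2.275, -0.0]
ft_force: [0.0, -0.3, -0.0]
grip_width: 1.003
time: 72.7
position: [0.4558, -0.3474, 0.0798]
tool_rot: [2.164, 2.275, 0.001]
ft_force: [0.6, 0.1, 0.0]
grip_width: 1.001
[ 0.45555054 -0.34728024  0.07954854] [312.33358379 249.87420465]
```

View pics/m10.png

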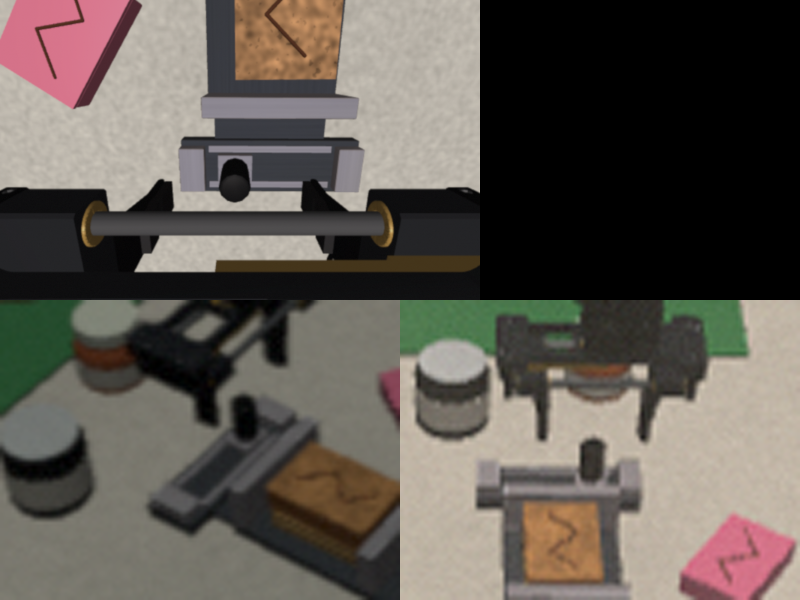

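```bash
python3 -m jog '[[-1,-1,-10,0],[-1,-1,-20,0],[-1,-1,-30,0],[-1,-1,-38,0],[-1,-1,-42,0],[-1,-1,-42,0],[-1,-1,-42,0],[-1,-1,-42,0]]'; python3 -m jog '[[0,0,0,0],[0,0,0,0],[0,0,0,0],[0,0,0,0],[0,0,0,0],[0,0,0,0],[0,0,0,0],[0,0,0,0]]' -1 15; python3 -m jog '[[10,0,0,0],[20,1,0,0],[30,1,0,0],[40,2,0,0],[50,2,0,0],[60,3,0,0],[70,3,0,0],[77,4,0,0]]'; python3 -m jog '[[2,0,0,0],[4,0,0,0],[5,0,0,0],[6,0,0,0],[6,0,0,0],[6,0,0,0],[6,0,0,0],[6,0,0,0]]'
```

```text
time: 73.85
position: [0.4543, -0.3482, 0.037]
tool_rot: [2.165, 2.276, 0.0]
ft_force: [-0.4, 0.3, 0.0]
grip_width: 0.999
time: 74.85
position: [0.454, -0.348, 0.0366]
tool_rot: [2.165, 2.276, 0.0]
ft_force: [-0.0, -0.5, -0.0]
grip_width: 0.273
time: 75.85
position: [0.5254, -0.3449, 0.0363]
tool_rot: [-2.16, -2.268, 0.01]
ft_force: [-22.9, 2.8, 16.6]
grip_width: 0.272
time: 76.85
position: [0.5254, -0.3449, 0.0361]
tool_rot: [-2.158, -2.257, 0.015]
ft_force: [-26.8, 5.1, 22.3]
grip_width: 0.276
```

```bash
python3 -m jog '[[-10,0,0,0],[-10,0,0,0],[-10,0,0,0],[-10,0,0,0],[-10,0,0,0],[-10,0,0,0],[-10,0,0,0],[-10,0,0,0]]' 1;  python3 -m jog '[[0,0,15,0],[0,0,40,0],[0,0,80,0],[0,0,120,0],[0,0,160,0],[0,0,180,0],[-40,0,180,0],[-80,0,180,0]]'; python3 - <<'E'
from h import *
d=snap('wrist','w11.png');snap('scene','s11.png');e=snap('side','d11.png')
c=cv2.resize(cv2.imread('pics/w11.png'),(480,300));c=cv2.copyMakeBorder(c,0,0,0,320,cv2.BORDER_CONSTANT)
s=cv2.imread('pics/s11.png')[140:215,205:305];t=cv2.imread('pics/d11.png')[130:205,300:400]
o=np.hstack([cv2.resize(x,(400,300),interpolation=cv2.INTER_CUBIC) for x in (s,t)])
cv2.imwrite('pics/m11.png',np.vstack([c,o]))
E
```

```text
time: 77.85
position: [0.527, -0.3441, 0.0366]
tool_rot: [2.165, 2.276, 0.0]
ft_force: [-0.7, -0.1, -0.1]
grip_width: 0.99
time: 78.85
position: [0.4459, -0.3439, 0.2164]
tool_rot: [-2.164, -2.277, 0.001]
ft_force: [-0.5, 0.8, 0.6]
grip_width: 1.001
```

```bash
python3 - <<'E'
from h import *
d=snap('wrist');e=snap('side');f=snap('scene')
# reconstruct w10 camera: same orientation, tool at (.4556,-.3473,.0796) vs now
s=get_state();off=np.array([.45555,-.34728,.07955])-s['position']
d10=dict(d);d10['position']=d['position']+off
for n,u,v,z in [('Lstop out',180,150,.027),('Lstop in',204,150,.027),('Rstop in',337,150,.027),('Rstop out',361,150,.027),('foot L',218,158,.023),('foot R',252,158,.023),('knob',234,187,.065)]: print(n,ray(d10,u/.75,v/.75,z).round(4))
for n,g,pr in [('side',e,[.527,-.344,.065]),('scene',f,[.527,-.344,.065])]:
    u,v=proj(g,pr).astype(int);gr=g['image'].max(2);w=gr[v-14:v+20,u-16:u+16]
    m=(w<45).astype(np.uint8);k,l,st,ce=cv2.connectedComponentsWithStats(m)
    i=[j for j in range(1,k) if st[j,4]>15];print(n,(u,v),[(st[j].tolist()) for j in i])
    for j in i:
        x,y,ww,h,a=st[j];print(ray(g,u-16+x+ww/2-.5,v-14+y+ww*.35,.065).round(4))
E
```

```text
Lstop out [ 0.4038 -0.334   0.027 ]
Lstop in [ 0.4243 -0.333   0.027 ]
Rstop in [ 0.5378 -0.3277  0.027 ]
Rstop out [ 0.5583 -0.3267  0.027 ]
foot L [ 0.4362 -0.3409  0.023 ]
foot R [ 0.466  -0.3395  0.023 ]
knob [ 0.451  -0.3493  0.065 ]
side (np.int64(329), np.int64(166)) []
scene (np.int64(253), np.int64(177)) [[13, 6, 19, 18, 131], [6, 24, 26, 10, 129]]
[ 0.5085 -0.3329  0.065 ]
[ 0.5889 -0.2774  0.065 ]
```

```bash
python3 -m jog '[[20,40,20,-0.05],[40,90,30,-0.05],[55,140,30,-0.05],[60,190,30,-0.05],[60,240,30,-0.05],[60,290,30,-0.05],[60,340,30,-0.05],[60,390,30,-0.05]]' 1; python3 -m jog '[[0,50,0,0],[-20,100,0,0],[-45,150,0,0],[-70,185,0,0],[-89,201,0,0],[-89,201,-30,0],[-89,201,-60,0],[-89,201,-90,0]]'; python3 - <<'E'
from h import *
f=snap('scene');e=snap('side')
for n,g in(('scene',f),('side',e)):
  for pr in ([.527,-.344,.065],[.451,-.349,.065]):
    print(n,proj(g,pr).round(1))
  u,v=proj(g,[.527,-.344,.05]).astype(int);print(u,v);print(g['image'].max(2)[v-14:v+16:1,u-22:u+22:1]//10)
d=snap('wrist','w12.png')
for p in([.4165,.197,.049],[.4165,.247,.049],[.4165,.297,.049]): print(proj(d,p))
E
```

```text
time: 80.15
position: [0.5074, 0.0486, 0.2464]
tool_rot: [-2.22, -2.223, -0.0]
ft_force: [0.6, 0.0, 0.1]
grip_width: 1.004
time: 81.15
position: [0.418, 0.2482, 0.1555]
tool_rot: [-2.219, -2.223, -0.0]
ft_force: [0.2, 0.3, 1.1]
grip_width: 0.998
scene [253.  177.3]
scene [266.3 164.8]
253 180
[[12 12 12 ...  9  9  9]
 [12 12 12 ...  9  9  9]
 [12 12 12 ...  9  9  9]
 ...
 [12 12 12 ...  4  5  7]
 [12 12 12 ...  4  5  6]
 [12 12 12 ...  3  5  5]]
side [329.2 166.7]
side [349.1 166.7]
329 169
[[10 10 11 ... 14 13 13]
 [12 12 13 ... 19 18 19]
 [12 12 12 ... 20 20 20]
 ...
 [20 19 20 ... 16 12  8]
 [20 20 20 ... 16 12  8]
 [20 20 20 ... 16 13  8]]
[316.73675686 259.31508291]
[316.88703287 201.87299485]
[317.05347856 138.25014447]
```

```bash
python3 - <<'E'
from h import *
for n in('scene','side'):
  g=snap(n);u,v=proj(g,[.527,-.344,.06]).astype(int)
  w=g['image'].max(2)[v-8:v+12,u-14:u+26]
  print(n,u,v);print('\n'.join(''.join('#' if x<28 else '+' if x<50 else '.' if x<90 else ' ' for x in r) for r in w))
d=snap('wrist');im=d['image'].astype(int).max(2)
for v in (150,170,190,210,230): print(v,im[v,290:346:2])
E
```

```text
scene 253 178
                         ....++++.....++
                        ....+++++++.++..
                       ....++++++++++.. 
                      ....+++++++.....  
                     ....+++++++.....  .
           ...+.    ....+++++++...... ..
           .+###+  ....+++++++...... ...
           +#####.....+++++++..........+
           +#####+...+++++++..........++
           .#####+..+++++++..........++.
           .######++++++++..........++..
           .######+++++++..........+..  
           .######++++++..........++.   
           .######..+++..........++..   
          ..######..............++..    
         ...+####+............+++.      
        .....+##+............+++.       
         .............+.....++++...     
           ..........++++.++++++++..    
            . ......+++++++++++++++...  
side 329 167
                                        
                                        
     .                                  
  ...                                   
...                                     
                                        
       
[... 461 characters left out ...]
                    ...
     ....                            ...
                                     ...
150 [165 167 164 159 156 159 159 103 113 121 128 127 121 107  97 165 164 165
 164 162 162 164 166 168 168 168 166 163]
170 [168 163 157 158 162 161 157 118 110 121 127 127 121 110  92 163 167 166
 162 158 158 159 160 161 164 164 163 161]
190 [168 170 167 163 165 170 170 139 106 120 125 127 122 112  92 148 165 163
 163 164 164 164 163 161 159 158 159 161]
210 [164 168 167 166 161 155 154 141 102 118 124 127 123 113  94 131 158 158
 159 160 160 161 160 159 158 157 158 161]
230 [164 162 160 160 159 158 156 153 102 116 122 127 123 115  98 136 160 159
 160 162 164 165 169 168 162 159 162 166]
```

```bash
python3 -m jog '[[-3,-1,-30,0],[-3,-1,-60,0],[-3,-1,-85,0],[-3,-1,-105,0],[-3,-1,-118,0],[-3,-1,-123,0],[-3,-1,-123,0],[-3,-1,-123,0]]'; python3 -m jog '[[0,0,0,0],[0,0,0,0],[0,0,0,0],[0,0,0,0],[0,0,0,0],[0,0,0,0],[0,0,0,0],[0,0,0,0]]' -1 25; python3 -m jog '[[0,0,0,0],[0,0,0,0],[0,0,8,0],[1,0,16,0],[1,0,24,0],[2,0,32,0],[3,0,41,0],[4,0,50,0]]'
```

```text
time: 82.45
position: [0.4157, 0.2464, 0.0344]
tool_rot: [2.221, 2.221, 0.002]
ft_force: [0.0, -0.1, 0.0]
grip_width: 1.001
time: 83.45
position: [0.415, 0.246, 0.0336]
tool_rot: [2.221, 2.221, 0.0]
ft_force: [0.4, -0.5, 0.8]
grip_width: 0.172
time: 84.45
position: [0.4224, 0.246, 0.0847]
tool_rot: [2.219, 2.218, 0.009]
ft_force: [13.5, 1.0, -9.1]
grip_width: 0.132
```

```bash
python3 -m jog '[[6,0,14,0],[10,0,26,0],[15,0,38,0],[20,0,49,0],[27,0,61,0],[34,1,71,0],[41,1,82,0],[49,1,92,0]]'; python3 -m jog '[[9,0,9,0],[18,0,18,0],[28,1,27,0],[38,1,34,0],[49,1,41,0],[60,2,48,0],[72,2,54,0],[84,2,59,0]]'
```

```text
time: 85.45
position: [0.4686, 0.2465, 0.1745]
tool_rot: [2.221, 2.221, -0.0]
ft_force: [8.9, 2.7, -12.1]
grip_width: 0.127
time: 86.45
position: [0.5523, 0.2478, 0.2359]
tool_rot: [2.222, 2.22, -0.003]
ft_force: [-2.0, -4.7, -2.0]
grip_width: 0.126
```

```bash
python3 -m jog '[[10,0,4,0],[20,0,7,0],[31,0,10,0],[41,0,12,0],[52,0,13,0],[63,1,14,0],[73,1,15,0],[79,1,15,0]]'; python3 -m jog '[[1,0,0,0],[2,0,0,0],[3,0,0,0],[4,0,0,0],[4,0,0,0],[4,0,0,0],[4,0,0,0],[4,0,0,0]]'
```

```text
time: 87.45
position: [0.6327, 0.249, 0.252]
tool_rot: [2.221, 2.218, 0.003]
ft_force: [-1.0, -4.7, 3.1]
grip_width: 0.128
time: 88.45
position: [0.6345, 0.2491, 0.252]
tool_rot: [2.222, 2.22, -0.001]
ft_force: [-4.9, -6.5, 5.1]
grip_width: 0.13
```

```bash
python3 -m jog '[[0,0,0,0],[0,0,0,0],[0,0,0,0],[0,0,0,0],[0,0,20,0],[0,0,50,0],[0,0,80,0],[0,0,80,0]]' 1; python3 - <<'E'
from h import *
d=snap('wrist');im=d['image'].astype(int).max(2)
for v in (170,200,240):
    r=im[v,285:345];print(v,r[::2], [ray(d,u,v,.264)[:2].round(4).tolist() for u in(300,320)])
for n in('scene','side'):
    g=snap(n);old=cv2.imread(f'pics/{n}0.png')[:,:,::-1].astype(int);diff=np.abs(g['image'].astype(int)-old).max(2)
    ref={'scene':(320,230,460,360),'side':(240,220,300,370),}[n];a,b,c,e=ref
    m=diff[b:e,a:c]>40;print(n,'bin region changed frac',m.mean())
    for nm,(x0,y0,x1,y1) in {'scene':{'tin':(200,165,232,196),'jar':(218,135,246,165),'brayer':(428,262,502,306)},'side':{'jar':(338,132,362,156),'brayer':(325,328,382,400)}}[n].items(): print(nm,(diff[y0:y1,x0:x1]>40).mean())
    cv2.imwrite(f'pics/{n}13.png',np.ascontiguousarray(g['image'][:,:,::-1]))
E
```

```text
time: 89.45
position: [0.6361, 0.2507, 0.3328]
tool_rot: [2.22, 2.22, 0.009]
ft_force: [0.5, -0.6, 0.2]
grip_width: 0.945
170 [166 162 157 159 163 162 161 160 161 144 102 120 128 131 127 127 118  99
  92 109 109 109 109 109 109 109 109 109 108  78] [[0.6264, 0.284], [0.6398, 0.284]]
200 [164 164 165 166 168 166 164 165 166 166 105 115 126 130 126 126 120 102
  86 109 110 109 110 110 110 111 109 110 107  76] [[0.6261, 0.2631], [0.6399, 0.2631]]
240 [174 172 170 168 165 163 165 166 162 163 140 106 123 128 128 125 124 107
  83 108 110 110 110 110 110 109 110 108 108 147] [[0.6258, 0.2336], [0.64, 0.2335]]
scene bin region changed frac 0.022362637362637362
tin 0.0
jar 0.0
brayer 0.0003071253071253071
side bin region changed frac 0.083
jar 0.0
brayer 0.0
```

```bash
python3 - <<'E'
from h import *
for n,(x0,y0,x1,y1) in {'scene':(255,165,320,225),'side':(310,165,365,215)}.items():
    g=snap(n);hsv=cv2.cvtColor(g['image'],cv2.COLOR_RGB2HSV)
    m=((hsv[:,:,0]<16)&(hsv[:,:,1]>110)&(hsv[:,:,2]>75)).astype(np.uint8);k=np.zeros_like(m);k[y0:y1,x0:x1]=1;m&=k
    c=max(cv2.findContours(m,cv2.RETR_EXTERNAL,cv2.CHAIN_APPROX_NONE)[0],key=cv2.contourArea)
    q=cv2.approxPolyDP(cv2.convexHull(c),2,True)[:,0];M=cv2.moments(c)
    P=np.array([ray(g,u,v,.058)[:2] for u,v in q]);C=ray(g,M['m10']/M['m00'],M['m01']/M['m00'],.058)[:2]
    rel=R.from_euler('z',-.05).as_matrix()[:2,:2]@(C-np.array([.4785,-.1535]))
    print(n,cv2.contourArea(c),q.tolist(),P.round(3).tolist(),C.round(4),'in bearers',rel.round(4))
a=cv2.imread('pics/d9.png').astype(int);b=cv2.imread('pics/side13.png').astype(int);print((np.abs(a-b).max(2)[185:205,325:350]>30).mean())
E
```

```text
scene 263.0 [[272, 186], [284, 176], [305, 187], [293, 197]] [[0.515, -0.269], [0.453, -0.267], [0.452, -0.175], [0.513, -0.179]] [ 0.485  -0.2217] in bearers [ 0.0031 -0.0684]
side 328.0 [[348, 181], [350, 199], [332, 200], [331, 181]] [[0.455, -0.274], [0.448, -0.178], [0.512, -0.169], [0.518, -0.27]] [ 0.4837 -0.221 ] in bearers [ 0.0018 -0.0677]
0.0
```

```bash
python3 -c "
from bench import *
print(close_job())"
```

```text
the job is handed in; nothing more can be done
None
```

The job is handed in at about 90 s of the 210 s allowed, with every step done as far as my checks show; `close_job()` gave no verdict.

**What I did**
- I opened the bin and found one block behind the bed, the 26 mm one (block_a). It now sits on two thin boards in the -y bay, lino face up.
- I slid the lock knob until it stopped, then swung the bin shut with the three thick boards and one thin board inside.

**One mistake, put right**
- My first camera estimate of the block's thickness was 20 mm, so I first laid a thick and a thin board in the other bay.
- A touch test put the top at 26 mm. I moved the thin board across, returned the thick one to the bin and took a second thin board instead.

**Last checks**
- **Block:** the scene and side views, taken at bearer-top height (58 mm), put its centre within about 1.5 mm of each other. That is about +2 to 3 mm along and -68 mm across from the bed's middle. Where it touched down on the boards also agrees with flush.
- **Lock:** it stopped after 71 mm instead of 80. From the measured stop positions, the knob started about 8 mm along the track, and it ended against the far stop at x ≈ 0.526 m.
- **Bin:** the pull bar is back within about 1 mm of where it started.
- **Bystanders:** the ink tin, ink jar and brayer look unchanged from the first pictures.

The 16-picture limit was reached before the lock check, so the lock, bin and final block checks were done on image data instead of by viewing pictures. The boards inside the shut bin were not seen again.

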